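# Lay the long temperature probe on the sloping stand

### The job

Push the lid of the flat grey case up and over until it stays open by itself, then take out the longer of the two temperature probes and lay it on the sloping stand: handle in the lower notch with its end down against the foot stop, thin rod in the upper notch, tip uppermost. Set it down, do not drop it, and let go of it. Leave the lid standing open, the shorter probe lying in its rests in the case, and the flask, the jar and the orange meter where they stand.

Things in the scene. Friction and masses are not known exactly. Their poses are not given: they have to be found in the camera images.
- case: Flat grey plastic case, fixed to the bench: 180 deep (x) x 230 wide (y) x 80 high, walls and floor 5 thick. Origin at the centre of its underside; z up, +x to the hinge side, -x to the front. Inside, two lanes along y at x = -31 and +31, one probe lying level in each (which in which varies), axis 45 above the bench, tip to the case's +y.
- case_rest (a point): A point on the case floor (z = 5) at its centre, axes as the case. In each lane the probe lies in two white V rests: one 12 long at y = -86 under the handle's end, one 10 long at y = +25 under the rod, V mouths 22 to 25 wide. Between the rests the handle is clear down to the floor.
- lid (a joint): Lid hinge, rad: 0 closed (as it starts), grows as it opens up and back; stop at 2.05. No stay, almost no friction: below about 1.5 it falls shut, beyond about 1.6 it falls on to the stop and stays. Lid 184 x 230 x 8, about 0.35 kg (varies); 2 to 3 N upward at the tab lifts it.
- lid_hinge (a point): Point on the hinge axis at mid-width, level with the lid's underside, 80.5 above the bench; the hinge line is along the case's y, 90 behind the case's centre. The point turns with the lid.
- lid_tab (a point): Centre of the black tab on the lid's front edge: 50 wide (y), 8 thick, overhanging the case's front by 27 with free space below. Its front edge is 207 from the hinge axis, this point 194 from it and 4 above the lid's underside, which is in the plane of the hinge axis.
- long_probe_mid (a point): The longer probe: black round handle 24 diameter x 90 long, then a steel rod 10 diameter x 110 long, 200 in all, about 0.13 kg (varies). This point is on the axis half-way along the handle; x points along the axis to the tip, the turn about x does not matter. Centre of mass about 24 towards the tip.
- long_probe_tip (a point): Tip end of the longer probe's rod, on the axis, 155 from the handle's middle.
- long_probe_end (a point): Butt end of the longer probe's handle, on the axis, 45 from the handle's middle.
- short_probe_mid (a point): The shorter probe: the same handle (24 x 90) with a rod only 55 long, 145 in all. Same origin and axes. It stays in the case.
- stand: Aluminium stand on a dark steel foot 250 x 90 x 12, fixed. Origin at the centre of its underside, z up. It holds a probe with its axis rising at 30 degrees to the horizontal towards the stand's +x, in its plane y = 0, in two 90-degree V notches, each on a post 16 wide. Between the notches the space beside and below the handle is clear.
- low_notch (a point): Lower notch, 28 down-slope from seat_mid; the point is on the seated probe's axis, above the V (12 long, mouth 31 wide, its bottom 17 below the axis).
- high_notch (a point): Upper notch, 120 up-slope from seat_mid; the point is on the seated probe's axis, above the V (10 long, mouth 31 wide, its bottom 7 below the axis).
- seat_mid (a point): Where the handle's middle lies when the probe is fully seated, at (-30, 0, 130) in the stand's frame. Axes are the stand's (not tilted).
- seat_tip (a point): Where the rod's tip lies when fully seated: 155 up-slope from seat_mid.
- seat_end (a point): Where the handle's butt end lies when fully seated: 45 down-slope from seat_mid. There the foot stop, a plate 6 thick, 34 wide, square to the slope and reaching 14 above the axis, faces the handle's end.
- flask: Bystander: steel flask 72 diameter, 160 high with black cap, upright. Origin under its centre. The three bystanders stand in a row between case and stand, in any order.
- jar: Bystander: glass jar 60 diameter, 90 high, upright. Origin under its centre.
- meter: Bystander: orange meter 45 x 75 x 110 with a carrying handle to 130 high, standing. Origin under its centre.

How it is judged:
By the outcome, as a careful person would: the job done as asked, in the order asked, and still so for the second after the job is handed in, with the robot touching nothing.
It also fails if it takes over 72 s, if anything falls off the work surface, if the arm or the gripper's body presses on something with over 40 N, if the wrist force passes 120 N, or if a joint passes its speed limit or range.

### The arm

A 6-joint arm with a two-finger parallel gripper is mounted at the origin on the work surface. World frame = base frame: x ahead of the robot, y to its left, z up, the work surface at z = 0. Lengths are in m, angles in rad, forces in N, time in s.
With the tool pointing down it reaches from about 0.35 to 0.975 m from the base axis. Payload 4.9 kg.
Tool frame: the origin (TCP) lies midway between the tips of the shut fingers; the grasp point (between the pads) lies manip.grip_depth behind it (manip.grip_depth is the distance from the TCP to the grasp point, in m); z points along the fingers, x is the direction in which the jaws open and shut, and the axes are right-handed (so a half turn about z gives the same grasp; the last joint's range is limited). The gripper opens to 85 mm and grips with 20 to 120 N. Pads are 22 mm wide; open, the fingers measure 114 mm over their backs; the gripper's body (76 mm by 85 mm) begins 54 mm behind the grasp point. The pads swing forward as they close: fully open they stand 13 mm farther back than shut.
Start: joints at [-1.417, 0.053, 1.613, -0, 1.476, -0.119], TCP at [0.168, -0.602, 0.231] pointing down, gripper open.
Joint ranges: [-3.01, 3.01], [-1.01, 2.22], [0.06, 2.58], [-1.02, 4.17], [0.09, 2.62], [-3.14, 3.14]. Speed limits (rad/s): [2.57, 2.57, 3.14, 3.14, 3.14, 3.14].

### API

Orientations are given as a unit quaternion [w, x, y, z].
In Python, from plant import state, grab_frame, ticket, manip gives the robot as it stands.
- The arm moves only by the tool carry_out, never from a script. Its argument "moves" is a list that holds one entry, the list of rows, each a list of 7 numbers: the turn, a rotation vector about the tool's x, y, z each as a share of 5 degrees, from -1 to 1, then the shift along the tool's x, y, z each as a share of 0.04 m, from -1 to 1, then the gripper command: -1 is shut, 1 is fully open, values between are in proportion. A call has 1 to 8 rows; each row shifts and turns the commanded pose from where the row before left it, along the tool's axes as they then stand; what a row does not reach is not made up. A row lasts 1/12 s, in which the tool goes at most 41.7 mm and 7.16 degrees, less where a joint would pass 70% of its speed; a pose out of reach is approached as far as the arm can. A call with a number of a shift or a turn outside -1 to 1 is refused whole. A call with a gripper value outside its range is refused whole. The fingers move at their own pace and stop on an object; the grip force is fixed at half the most. Time passes only in rows, so rows that do not move let the fingers close. It gives the time, the measured TCP pose, the force and the opening at its end, in the units of the state.
- state(): the state, without advancing time (a new reading comes with each control period).
- grab_frame(name): name is "scene" or "top" or "wrist"; returns a dict with "frame" (480x640x3 uint8, red, green, blue), "z_map" (480x640 float32, m along the optical axis (not along the pixel's ray), 0 where there is no reading), "K" (3x3 intrinsics, pixels), "world_from_camera" (4x4, takes a point from camera to world coordinates); the wrist camera has in their place "hand_eye" (4x4, takes a point from camera to tool coordinates, whose origin is the TCP and whose axes are the tool frame's). Camera axes: x right, y down, z forward; pixel columns grow to the right and rows downward; lengths in m; the calibration is good to about 2 mm. A picture is of the moment at which its call begins: read the wrist's pose just before it.
- ticket.job_done(): hands the job in, once; it reports no verdict.
The state is a dict: "time": time; "joint_pos": joint angles; "joint_vel": joint speeds; "joint_efforts": joint torques, N m; "tool_pos": TCP position; "tool_rot": TCP orientation; "contact_force": force on the tool from outside, world axes, zero at the start; "ft_torque": the same for the moment, N m; "gripper_width": opening from 0.0 (shut) to 1.0 (fully open).
Only numpy, scipy, OpenCV 4.12 (cv2) and the standard library are available. Lean on these libraries where they do the work, as an engineer would, in place of code of your own. Each camera call takes 0.05 s, during which the arm holds its last target.

## Working session

There is one attempt and no reset: what is moved stays moved. The work goes in short steps, Python scripts to look and compute and a tool call to move; the robot and the scene stay as the last step left them, time stands still between calls to the robot, and variables do not carry over. Pictures are saved under pics/ and viewed, and the job is handed in when it is done.

Besides the shell and the picture viewer there is one more tool, called as name(argument=value, ...) on one line, values as JSON. carry_out: Moves the arm, as the interface text tells. Shift numbers are shares of 0.04 m and turn numbers shares of 5 degrees, none past 1 either way. Its arguments: {"type":"object","properties":{"moves":{"type":"array"}},"required":["moves"]}

```bash
ls; mkdir -p pics; python3 - <<'E'
from plant import state, grab_frame, ticket, manip
import cv2,numpy as np
s=state();print(s);print(manip, [ (k,getattr(manip,k)) for k in dir(manip) if k[0]!='_'])
for n in("scene","top","wrist"):
    f=grab_frame(n);cv2.imwrite(f"pics/{n}0.png",f["frame"][:,:,::-1]);np.savez(f"{n}0.npz",**f)
    print(n,f["K"],f.get("world_from_camera",f.get("hand_eye")))
E
```

```text
pics
{'time': 0.0, 'joint_pos': array([-1.41699808e+00,  5.33288275e-02,  1.61430638e+00, -9.90893819e-06,
        1.47601486e+00, -1.18987905e-01]), 'joint_vel': array([ 3.06242828e-04,  2.41206339e-04,  9.04100863e-05,  7.70042623e-04,
       -1.93910294e-03, -1.41258201e-04]), 'joint_efforts': array([-9.01388885e-04, -3.93688095e+01, -3.70180035e+01, -2.25713234e-04,
        7.05724378e-03,  1.37124283e-05]), 'tool_pos': array([ 0.16829216, -0.601259  ,  0.23007301]), 'tool_rot': array([-7.11087532e-04,  7.96685378e-01, -6.04393374e-01, -7.43380963e-04]), 'contact_force': array([ 0.72282086,  0.31655619, -0.67815702]), 'ft_torque': array([0.02696802, 0.04262235, 0.02423965]), 'gripper_width': 0.9986387541146234}
<Robot object at 0x7fe324f83a10> [('IKError', <class 'plant.IKError'>), ('grip_depth', 0.0187)]
scene [[598.85083721   0.         317.81196463]
 [  0.         598.85083721 228.94500044]
 [  0.           0.           1.        ]] [[ 0.69418846  0.6099456  -0.38218941  0.97466438]
 [ 0.71970645 -0.57992979  0.38171203 -0.37849903]
 [ 0.01118055 -0.54004427 -0.84156235  0.99091586]
 [ 0.          0.          0.          1.        ]]
top [[494.82699007   0.         321.33393755]
 [  0.         494.82699007 246.24230083]
 [  0.           0.           1.        ]] [[ 0.02446928 -0.99043465  0.13579565  0.45262667]
 [-0.99942393 -0.02104033  0.02662908 -0.02452842]
 [-0.02351718 -0.13636901 -0.99037893  1.12402242]
 [ 0.          0.          0.          1.        ]]
wrist [[374.87571075   0.         322.01130473]
 [  0.         374.87571075 230.81212209]
 [  0.           0.           1.        ]] [[ 9.99999304e-01 -9.92804510e-04  6.37507309e-04  4.49051995e-04]
 [ 7.40317559e-04  9.48702897e-01  3.16168095e-01 -8.09370918e-02]
 [-9.18698142e-04 -3.16167403e-01  9.48702972e-01 -1.41934358e-01]
 [ 0.00000000e+00  0.00000000e+00  0.00000000e+00  1.00000000e+00]]
```

View pics/scene0.png

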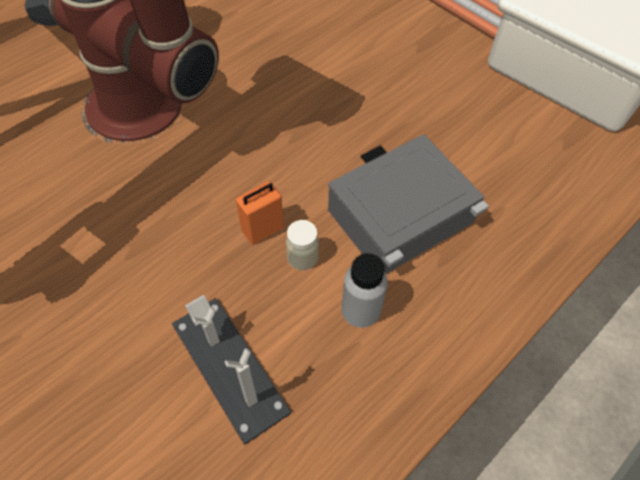

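View pics/top0.png

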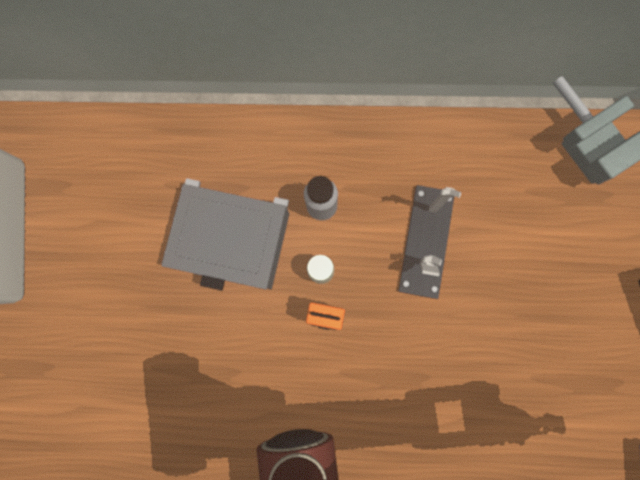

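The scene view shows the case (330-480, 140-260), its tab at (373,153), the stand foot (175-290, 300-440), flask, jar and meter in between. The top view has the same layout: lid centre about (228,237), tab (213,282), foot (428,242). Next I measure poses.

```bash
cat > h.py <<'E'
import numpy as np,cv2
def load(n): return dict(np.load(n+".npz"))
def cloud(f,T=None):
    T=f["world_from_camera"] if T is None else T
    z=f["z_map"];K=f["K"];v,u=np.mgrid[:480,:640]
    P=np.stack([(u-K[0,2])/K[0,0]*z,(v-K[1,2])/K[1,1]*z,z],-1)
    W=P@T[:3,:3].T+T[:3,3];W[z==0]=np.nan;return W
def onplane(f,uv,h):
    T=f["world_from_camera"];K=f["K"];uv=np.atleast_2d(np.array(uv,float))
    d=np.c_[(uv[:,0]-K[0,2])/K[0,0],(uv[:,1]-K[1,2])/K[1,1],np.ones(len(uv))]@T[:3,:3].T
    t=(h-T[2,3])/d[:,2];return T[:3,3]+d*t[:,None]
def rect(P):
    c,s,a=cv2.minAreaRect((P[:,:2]*1000).astype(np.float32));return np.round(c,1),np.round(s,1),round(a,2)
E
python3 - <<'E'
from h import *
import h
for n in("top0","scene0"):
    f=load(n);W=cloud(f);img=f["frame"].astype(int);hsv=cv2.cvtColor(f["frame"],cv2.COLOR_RGB2HSV)
    print(n)
    x,y,z=W[...,0],W[...,1],W[...,2]
    tab_z=z[(x>0.1)&(x<.9)&(abs(y)<.5)]
    sat=hsv[...,1]
    reg=(x>.25)&(x<.85)
    # lid
    m=((abs(z-.0885)<.006)&reg&(y>0.02)&(sat<60)).astype(np.uint8)
    m=cv2.morphologyEx(m,cv2.MORPH_OPEN,np.ones((5,5)))
    nl,lab,st,_=cv2.connectedComponentsWithStats(m)
    k=1+np.argmax(st[1:,4]);mm=lab==k;print("lid",rect(W[mm]),np.nanmedian(z[mm]),st[k])
    # via pixels contour on plane
    c,_=cv2.findContours(mm.astype(np.uint8),cv2.RETR_EXTERNAL,cv2.CHAIN_APPROX_NONE)
    c=max(c,key=cv2.contourArea)[:,0];P=onplane(f,c,.0885);print(" plane",rect(P))
    # foot
    m=((abs(z-.012)<.008)&reg&(y<0)&(sat<90)&(hsv[...,2]<110)).astype(np.uint8)
    nl,lab,st,_=cv2.connectedComponentsWithStats(m)
    k=1+np.argmax(st[1:,4]);mm=lab==k;print("foot",rect(W[mm]),np.nanmedian(z[mm]),st[k])
    c,_=cv2.findContours(mm.astype(np.uint8),cv2.RETR_EXTERNAL,cv2.CHAIN_APPROX_NONE)
    c=max(c,key=cv2.contourArea)[:,0];print(" plane",rect(onplane(f,c,.012)), cv2.boxPoints(cv2.minAreaRect(onplane(f,c,.012)[:,:2].astype(np.float32)*1000)).round())
    m=(z>.03)&reg&(y<0.08)&(y>-.4); 
    nl,lab,st,_=cv2.connectedComponentsWithStats(m.astype(np.uint8))
    for k in range(1,nl):
        if st[k,4]>15:
            q=W[lab==k];print("obj",st[k],np.nanmean(q,0).round(3),"zmax",np.nanmax(q[:,2]).round(3),q[np.nanargmax(q[:,2])].round(3),rect(q))
    print("table z",np.nanmedian(z[(x>.3)&(x<.35)&(abs(y)<.3)]))
E
```

```text
top0
lid (array([611.7, 212.6]), array([230.8, 187.9]), 78.81) 0.08997842124729594 [ 163  185  123  102 7856]
 plane (array([611.3, 211.9]), array([230.1, 187.4]), 78.87)
foot (array([ 622.3, -232.1]), array([ 88.4, 246.1]), 80.63) 0.011654476336664832 [ 399  186   54  112 3364]
 plane (array([ 622.5, -231.7]), array([ 88.6, 246.2]), 80.65) [[ 494. -255.]
 [ 737. -295.]
 [ 751. -208.]
 [ 508. -168.]]
obj [ 304  176   34   43 1154] [0.691 0.006 0.131] zmax 0.165 [0.703 0.023 0.165] (array([696.8,   6.8]), array([60.9, 70.1]), 6.54)
obj [431 188  30  23 310] [ 0.692 -0.244  0.138] zmax 0.202 [ 0.692 -0.228  0.202] (array([ 692.7, -244.9]), array([36.5, 20.2]), 80.82)
obj [307 255  28  29 607] [0.547 0.004 0.084] zmax 0.095 [0.562 0.005 0.095] (array([548.2,   4.2]), array([55.4, 58.1]), 27.63)
obj [421 255  21  21 321] [ 0.558 -0.223  0.105] zmax 0.123 [ 0.544 -0.214  0.123] (array([ 558.1, -223.4]), array([36.2, 41.7]), 80.96)
obj [306 303  39  27 839] [ 0.448 -0.008  0.111] zmax 0.133 [0.451 0.001 0.133] (array([446.3,  -7.8]), array([74.6, 50.7]), 80.15)
obj [296 429  23   9 145] [0
[... 679 characters left out ...]
47   56 1838] [ 0.46  -0.016  0.089] zmax 0.133 [ 0.45  -0.012  0.133] (array([451.6,  -9.4]), array([76.1, 48.2]), 80.14)
obj [ 286  220   32   44 1165] [ 0.558 -0.003  0.075] zmax 0.095 [0.552 0.014 0.095] (array([552.3,   3. ]), array([56.2, 56.5]), 12.09)
obj [ 342  253   48   69 2455] [ 0.712 -0.006  0.119] zmax 0.165 [0.71  0.004 0.165] (array([706.8,  22.8]), array([106.8,  70.8]), 79.34)
obj [185 294  33  48 757] [ 0.561 -0.224  0.097] zmax 0.123 [ 0.545 -0.205  0.123] (array([ 557.7, -223.5]), array([36.2, 41.9]), 80.17)
obj [225 348  31  56 654] [ 0.697 -0.247  0.14 ] zmax 0.2 [ 0.688 -0.26   0.2  ] (array([ 692.5, -245.7]), array([36.7, 20.7]), 79.97)
table z 0.0007989604727554611
```

```bash
python3 - <<'E'
from h import *
f=load("top0");cv2.imwrite("pics/stand_top.png",cv2.resize(f["frame"][170:320,380:480,::-1],None,fx=5,fy=4,interpolation=cv2.INTER_CUBIC)[:600])
f=load("scene0");cv2.imwrite("pics/stand_sc.png",cv2.resize(f["frame"][280:445,160:300,::-1],None,fx=3.6,fy=3.6,interpolation=cv2.INTER_CUBIC))
E
```

```text
(no output)
```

View pics/stand_sc.png

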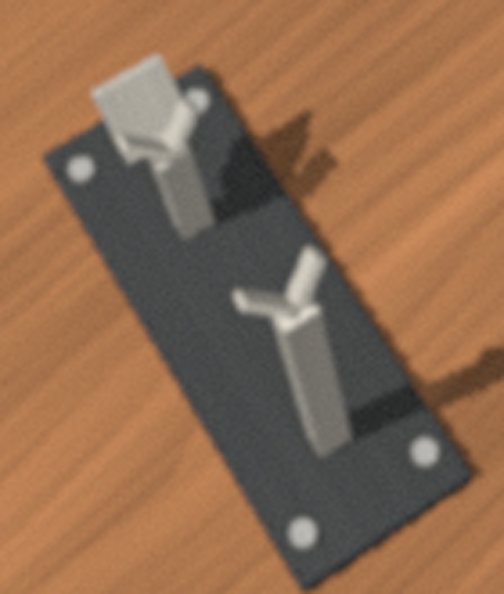

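Stand +x points away from the robot (yaw about -9.4°), and the case yaw is about -11.2°. Now the tab itself.

```bash
python3 - <<'E'
from h import *
for n,box in(("top0",(190,265,245,300)),("scene0",(350,135,400,170))):
    f=load(n);W=cloud(f);g=f["frame"].max(-1);m=np.zeros((480,640),np.uint8)
    a,b,c,d=box;m[b:d,a:c]=(g[b:d,a:c]<45)
    print(np.unique(g[b:d,a:c]//10,return_counts=True))
    nl,lab,st,ce=cv2.connectedComponentsWithStats(m);k=1+np.argmax(st[1:,4]);print(n,st[k],ce[k])
    cc,_=cv2.findContours((lab==k).astype(np.uint8),cv2.RETR_EXTERNAL,cv2.CHAIN_APPROX_NONE)
    P=onplane(f,cc[0][:,0],.0885);print(rect(P),cv2.boxPoints(cv2.minAreaRect((P[:,:2]*1000).astype(np.float32))).round().tolist(),"depth",np.nanmedian(W[lab==k],0))
E
```

```text
(array([ 6,  7,  8,  9, 10, 11, 12, 13, 14, 15, 16, 17, 18], dtype=uint8), array([109,  91,  30,  21,  15,  58, 124, 639,  36,  25, 120, 513, 144]))Traceback (most recent call last):
  File "<stdin>", line 6, in <module>
    return _wrapfunc(a, 'argmax', axis=axis, out=out, **kwds)
    return bound(*args, **kwds)
ValueError: attempt to get argmax of an empty sequence
```

carry_out(moves=[[[0,0,0,0,0,-1,1],[0,0,0,0.5,-0.9,-0.5,1],[0,0,0,-0.2,-1,0,1],[0,0,0,-0.5,-1,0,1],[0,0,0,-0.8,-0.8,0,1],[0,0,0,-0.8,-0.8,0,1],[0,0,0,-1,-0.7,0,1],[0,0,0,-1,-0.7,0,1]]])

```text
time: 0.82
tool_pos: [0.3411, -0.4109, 0.2889]
tool_rot: [-0.0, 0.797, -0.604, -0.0]
contact_force: [0.3, -0.5, 0.5]
gripper_width: 1.002
```

```bash
sed -i '/^def rect/,$!b' h.py; cat >> h.py <<'E'
from scipy.spatial.transform import Rotation as R
def pose():
    from plant import state
    s=state();q=s["tool_rot"];return np.array(s["tool_pos"]),R.from_quat([q[1],q[2],q[3],q[0]]),s
def goal(p,rot,do=True):
    """total shift (shares, in CURRENT tool axes) and total turn (shares about tool axes)"""
    p0,r0,s=pose()
    print("t",round(s["time"],2),"pos",p0.round(4),"F",s["contact_force"].round(1),"w",round(s["gripper_width"],3))
    print("shift shares cur axes",(r0.inv().apply(np.array(p)-p0)/.04).round(2)," new axes",(rot.inv().apply(np.array(p)-p0)/.04).round(2))
    print("turn shares",(np.degrees((r0.inv()*rot).as_rotvec())/5).round(2))
def tool(xang,tilt_axis=None,tilt=0):
    """tool down, x at xang deg; then tilt deg about world axis"""
    c,s=np.cos(np.radians(xang)),np.sin(np.radians(xang))
    r=R.from_matrix(np.array([[c,s,0],[s,-c,0],[0,0,-1]]).T.T)
    if tilt: r=R.from_rotvec(np.radians(tilt)*np.array(tilt_axis))*r
    return r
E
python3 - <<'E'
from h import *
for n,box in(("top0",(190,265,245,300)),("scene0",(350,135,400,170))):
    f=load(n);W=cloud(f);g=f["frame"].max(-1);m=np.zeros((480,640),np.uint8)
    a,b,c,d=box;m[b:d,a:c]=(g[b:d,a:c]<95)
    nl,lab,st,ce=cv2.connectedComponentsWithStats(m);k=1+np.argmax(st[1:,4]);print(n,st[k],ce[k])
    cc,_=cv2.findContours((lab==k).astype(np.uint8),cv2.RETR_EXTERNAL,cv2.CHAIN_APPROX_NONE)
    P=onplane(f,cc[0][:,0],.0885);print(rect(P),cv2.boxPoints(cv2.minAreaRect((P[:,:2]*1000).astype(np.float32))).round().tolist(),"depth",np.nanmedian(W[lab==k],0))
print(tool(78.8).as_matrix().round(2))
goal([.485,.12,.29],tool(78.8))
goal([.47,.23,.29],tool(78.8))
E
```

```text
top0 [200 275  25  15 242] [211.8553719 282.1446281]
(array([513.7, 232. ]), array([48.6, 22.2]), 79.1) [[498.0, 210.0], [520.0, 206.0], [529.0, 254.0], [507.0, 258.0]] depth [0.51367219 0.23181621 0.08871246]
scene0 [361 146  26  17 237] [373.21518987 154.05063291]
(array([514.4, 229.5]), array([50.6, 23.3]), 80.42) [[499.0, 206.0], [522.0, 203.0], [530.0, 253.0], [507.0, 256.0]] depth [0.51447495 0.2293876  0.08898707]
[[ 0.19  0.98  0.  ]
 [ 0.98 -0.19  0.  ]
 [ 0.    0.   -1.  ]]
t 0.82 pos [ 0.3411 -0.4109  0.2889] F [ 0.3 -0.5  0.5] w 1.002
shift shares cur axes [-11.81  -7.04  -0.02]  new axes [13.72  0.95 -0.03]
turn shares [-1.000e-02  0.000e+00 -3.063e+01]
t 0.82 pos [ 0.3411 -0.4109  0.2889] F [ 0.3 -0.5  0.5] w 1.002
shift shares cur axes [-14.56  -7.42  -0.02]  new axes [16.34  0.05 -0.03]
turn shares [-1.000e-02  0.000e+00 -3.063e+01]
```

carry_out(moves=[[[0,0,0,-0.91,-0.46,0,1],[0,0,0,-0.91,-0.46,0,1],[0,0,0,-0.91,-0.46,0,1],[0,0,0,-0.91,-0.46,0,1],[0,0,0,-0.91,-0.46,0,1],[0,0,0,-0.91,-0.46,0,1],[0,0,0,-0.91,-0.46,0,1],[0,0,0,-0.91,-0.46,0,1]]])

```text
time: 1.48
tool_pos: [0.4036, -0.0908, 0.2894]
tool_rot: [-0.0, 0.797, -0.605, 0.0]
contact_force: [1.0, 0.7, 0.2]
gripper_width: 0.997
```

carry_out(moves=[[[0,0,0,-0.91,-0.46,0,1],[0,0,0,-0.91,-0.46,0,1],[0,0,0,-0.91,-0.46,0,1],[0,0,0,-0.91,-0.46,0,1],[0,0,0,-0.91,-0.46,0,1],[0,0,0,-0.91,-0.46,0,1],[0,0,0,-0.91,-0.46,0,1],[0,0,0,-0.91,-0.46,0,1]]])

```text
time: 2.15
tool_pos: [0.4669, 0.2296, 0.2892]
tool_rot: [0.0, 0.797, -0.604, 0.0]
contact_force: [0.2, 0.4, 0.3]
gripper_width: 1.003
```

carry_out(moves=[[[0,0,-1,0,0,0,1],[0,0,-1,0,0,0,1],[0,0,-1,0,0,0,1],[0,0,-1,0,0,0,1],[0,0,-1,0,0,0,1],[0,0,-1,0,0,0,1],[0,0,-1,0,0,0,1],[0,0,-1,0,0,0,1]]])

```text
time: 2.82
tool_pos: [0.4669, 0.2273, 0.2891]
tool_rot: [0.0, 0.956, -0.293, -0.0]
contact_force: [-0.4, 0.5, -0.6]
gripper_width: 1.001
```

carry_out(moves=[[[0,0,-1,0,0,0,1],[0,0,-1,0,0,0,1],[0,0,-1,0,0,0,1],[0,0,-1,0,0,0,1],[0,0,-1,0,0,0,1],[0,0,-1,0,0,0,1],[0,0,-1,0,0,0,1],[0,0,-1,0,0,0,1]]])

```text
time: 3.48
tool_pos: [0.4669, 0.2272, 0.2891]
tool_rot: [0.0, 0.999, 0.051, -0.0]
contact_force: [-0.8, -0.0, -0.4]
gripper_width: 0.998
```

carry_out(moves=[[[0,0,-1,0,0,0,1],[0,0,-1,0,0,0,1],[0,0,-1,0,0,0,1],[0,0,-1,0,0,0,1],[0,0,-1,0,0,0,1],[0,0,-1,0,0,0,1],[0,0,-1,0,0,0,1],[0,0,-1,0,0,0,1]]])

```text
time: 4.15
tool_pos: [0.4669, 0.2273, 0.289]
tool_rot: [-0.0, 0.921, 0.39, -0.0]
contact_force: [0.3, 0.5, -0.6]
gripper_width: 0.994
```

carry_out(moves=[[[0,0,-1,0,0,0,1],[0,0,-1,0,0,0,1],[0,0,-1,0,0,0,1],[0,0,-1,0,0,0,1],[0,0,-1,0,0,0,1],[0,0,-1,0,0,0,1],[0,0,-0.6,0,0,0,1]]])

```text
time: 4.73
tool_pos: [0.467, 0.2273, 0.2891]
tool_rot: [-0.0, 0.772, 0.635, -0.0]
contact_force: [-0.2, 0.5, -0.2]
gripper_width: 0.994
```

```bash
python3 - <<'E'
from h import *
p,r,s=pose()
from plant import grab_frame
goal([.508,.2315,.1],tool(78.8)); print(s["joint_pos"])
f=grab_frame("wrist");cv2.imwrite("pics/w1.png",f["frame"][:,:,::-1]);np.savez("w1.npz",p=p,r=r.as_matrix(),**f)
E
```

```text
t 4.73 pos [0.467  0.2273 0.2891] F [-0.2  0.5 -0.2] w 0.994
shift shares cur axes [0.3  0.99 4.73]  new axes [0.3  0.99 4.73]
turn shares [-0.01  0.    0.01]
[ 3.09540786e-01 -2.30320944e-01  1.78288976e+00  1.57148500e-05
  1.58975971e+00 -1.06657266e+00]
```

View pics/w1.png

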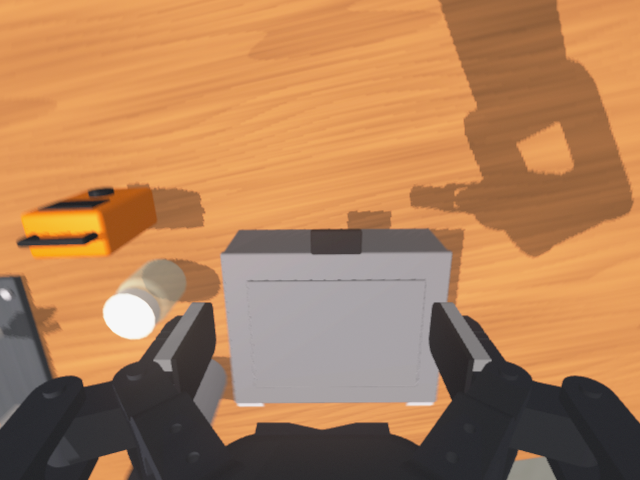

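Wrist view: tab at (311-361, 229-254), lid squarely aligned with the jaws (222-450, 252-403). Refining tab position.

```bash
cat >> h.py <<'E'
def wcam(f):
    T=np.eye(4);T[:3,:3]=f["r"];T[:3,3]=f["p"];f["world_from_camera"]=T@f["hand_eye"];return f
E
python3 - <<'E'
from h import *
f=wcam(load("w1"));W=cloud(f);g=f["frame"].max(-1)
m=np.zeros((480,640),np.uint8);m[222:262,295:378]=g[222:262,295:378]<75
nl,lab,st,ce=cv2.connectedComponentsWithStats(m);k=1+np.argmax(st[1:,4]);print(st[k],ce[k])
cc,_=cv2.findContours((lab==k).astype(np.uint8),cv2.RETR_EXTERNAL,cv2.CHAIN_APPROX_NONE)
P=onplane(f,cc[0][:,0],.0885);print(rect(P),cv2.boxPoints(cv2.minAreaRect((P[:,:2]*1000).astype(np.float32))).round(1).tolist(),np.nanmedian(W[lab==k],0))
# lid edges
e=onplane(f,[[222,253],[450,253],[234,403],[439,403],[311,253],[361,253]],.0885);print(e.round(4))
E
```

```text
[311 230  51  24 927] [338.93419633 242.97195254]
(array([512.2, 231.1]), array([48.2, 23.8]), 78.84) [[495.8999938964844, 209.6999969482422], [519.2000122070312, 205.10000610351562], [528.5, 252.39999389648438], [505.20001220703125, 257.0]] [0.51496341 0.23512376 0.08756283]
[[0.5022 0.1191 0.0885]
 [0.5455 0.3387 0.0885]
 [0.6814 0.0819 0.0885]
 [0.7262 0.3102 0.0885]
 [0.5191 0.2049 0.0885]
 [0.5286 0.253  0.0885]]
```

carry_out(moves=[[[0,0,0,0.15,0.49,0.5,1],[0,0,0,0.15,0.49,0.5,1],[0,0,0,0,0,0.9,1],[0,0,0,0,0,0.9,1],[0,0,0,0,0,0.9,1],[0,0,0,0,0,0.9,1],[0,0,0,0,0,0.5,1],[0,0,0,0,0,0.4,1]]])

```text
time: 5.45
tool_pos: [0.5057, 0.2307, 0.0657]
tool_rot: [-0.001, 0.774, 0.633, -0.002]
contact_force: [-0.5, 0.0, -0.6]
gripper_width: 1.0
```

```bash
python3 - <<'E'
from h import *
p,r,s=pose()
from plant import grab_frame
goal([.5075,.232,.069],tool(78.8))
f=grab_frame("wrist");cv2.imwrite("pics/w2.png",f["frame"][:,:,::-1])
E
```

```text
t 5.45 pos [0.5057 0.2307 0.0657] F [-0.5  0.  -0.6] w 1.0
shift shares cur axes [ 0.04  0.04 -0.08]  new axes [ 0.04  0.04 -0.08]
turn shares [-0.05  0.03 -0.05]
```

View pics/w2.png

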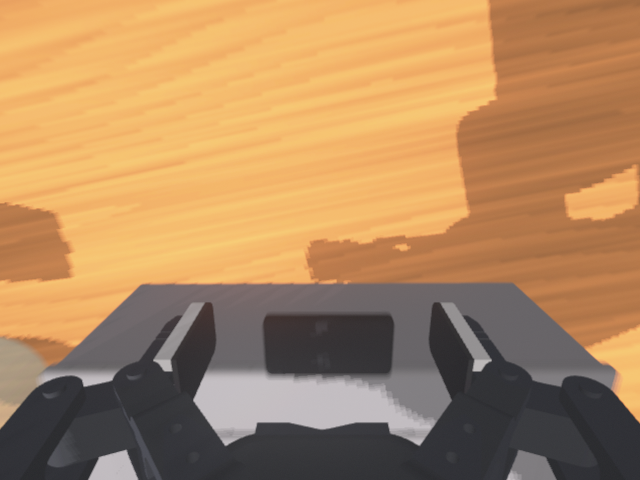

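Tab spans (265-393, 314-373), centre 329 against finger midpoint 322, so about 2.5 mm to correct in +x. Then I close.

carry_out(moves=[[[-0.05,0.03,-0.05,0.06,0.04,-0.06,1],[0,0,0,0,0,0,0.5],[0,0,0,0,0,0,0.3],[0,0,0,0,0,0,0.2],[0,0,0,0,0,0,0.1],[0,0,0,0,0,0,-0.1],[0,0,0,0,0,0,-1],[0,0,0,0,0,0,-1]]])

```text
time: 6.17
tool_pos: [0.5111, 0.232, 0.0747]
tool_rot: [0.003, 0.772, 0.635, 0.002]
contact_force: [-3.5, -6.5, 7.6]
gripper_width: 0.567
```

```bash
python3 - <<'E'
from h import *
p,r,s=pose()
from plant import grab_frame
goal([.5075,.232,.069],tool(78.8));print(s["contact_force"],s["ft_torque"])
f=grab_frame("wrist");cv2.imwrite("pics/w3.png",f["frame"][:,:,::-1])
E
```

```text
t 6.17 pos [0.5111 0.232  0.0747] F [-3.5 -6.5  7.6] w 0.567
shift shares cur axes [-0.02 -0.09  0.14]  new axes [-0.02 -0.09  0.14]
turn shares [0.08 0.01 0.02]
[-3.53737465 -6.52330772  7.58563159] [-1.31338258  0.5617114   0.01004347]
```

View pics/w3.png

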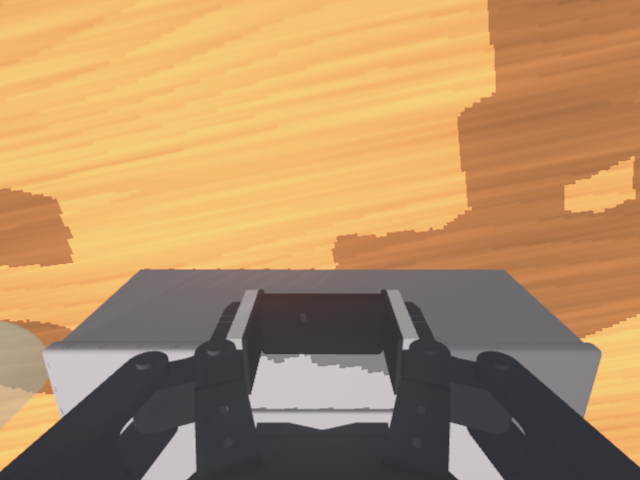

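Jaws hold the tab (width 48 mm, tab between pads at 248-400). Swing it along the arc, 6° a row.

carry_out(moves=[[[0,0,0,0,0.04,-0.52,-1],[0,0,0,0,0.09,-0.52,-1],[0,0,0,0,0.15,-0.5,-1],[0,0,0,0,0.2,-0.48,-1],[0,0,0,0,0.25,-0.46,-1],[0,0,0,0,0.29,-0.43,-1]]])

```text
time: 6.72
tool_pos: [0.5507, 0.2241, 0.1889]
tool_rot: [0.003, 0.773, 0.635, 0.003]
contact_force: [9.0, -2.3, -11.0]
gripper_width: 0.561
```

```bash
python3 - <<'E'
from h import *
p,r,s=pose()
from plant import grab_frame
print(p,s["contact_force"],s["ft_torque"],s["gripper_width"])
f=grab_frame("wrist");g=grab_frame("scene");cv2.imwrite("pics/w4.png",np.hstack([cv2.resize(x["frame"][:,:,::-1],(400,300)) for x in(f,g)]))
E
```

```text
[0.55069387 0.22410528 0.18894873] [  9.04142727  -2.28583438 -11.04047735] [-0.19722564 -1.12091617 -0.02798708] 0.5605199894924725
```

View pics/w4.png

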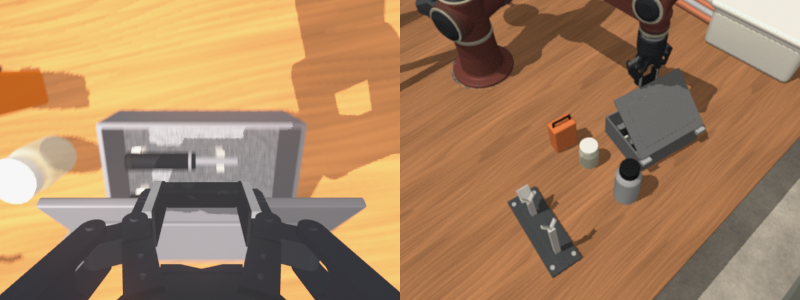

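The lid is about 37° open and the hold is good. The front lane holds the short probe (wrist panel 125-235, 160). Continuing the arc.

carry_out(moves=[[[0,0,0,0,0.34,-0.4,-1],[0,0,0,0,0.38,-0.36,-1],[0,0,0,0,0.41,-0.32,-1],[0,0,0,0,0.44,-0.28,-1],[0,0,0,0,0.47,-0.23,-1],[0,0,0,0,0.49,-0.18,-1]]])

```text
time: 7.32
tool_pos: [0.6481, 0.2049, 0.2589]
tool_rot: [0.0, 0.772, 0.635, 0.001]
contact_force: [0.5, -0.5, -8.4]
gripper_width: 0.556
```

carry_out(moves=[[[0,0,0,0,0.51,-0.13,-1],[0,0,0,0,0.52,-0.07,-1],[0,0,0,0,0.52,-0.02,-1],[0,0,0,0,0.52,0.04,-1],[0,0,0,0,0.5,0.09,-1],[0,0,0,0,0,0,-1]]])

```text
time: 7.82
tool_pos: [0.7523, 0.1844, 0.2647]
tool_rot: [0.002, 0.773, 0.635, 0.004]
contact_force: [0.9, -0.8, 1.4]
gripper_width: 0.428
```

```bash
python3 - <<'E'
from h import *
p,r,s=pose()
from plant import grab_frame
print(p,s["contact_force"],s["ft_torque"],s["gripper_width"])
f=grab_frame("top");g=grab_frame("scene");cv2.imwrite("pics/w5.png",np.hstack([cv2.resize(x["frame"][:,:,::-1],(400,300)) for x in(f,g)]))
E
```

```text
[0.75230443 0.18443438 0.26465592] [ 0.85286819 -0.84328489  1.39189541] [-4.43062753e-02 -2.10127274e-02 -6.64101365e-05] 0.42818781705272513
```

View pics/w5.png

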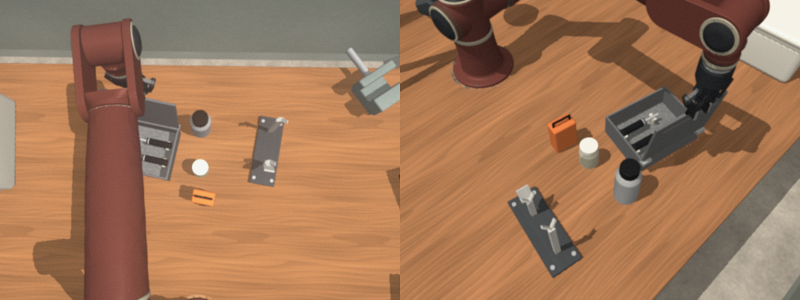

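The tab has slipped out of the jaws past vertical and the lid lies back. I lift away, move back over the case, and turn 90° for the probe.

carry_out(moves=[[[0,0,0,0,-0.1,-0.8,-0.1],[0,0,0,0,-0.3,-0.6,-0.1],[0,0,0.5,0,-0.9,0,-0.1],[0,0,0,0,-0.9,0,-0.1],[0,0,0,0,-0.9,0,-0.1],[0,0,0,0,-0.9,0,-0.1],[0,0,0.75,0,0,0,0],[0,0,1,0,0,0,0]]])

```text
time: 8.58
tool_pos: [0.5899, 0.2223, 0.32]
tool_rot: [0.001, 0.831, 0.556, 0.003]
contact_force: [0.5, -0.6, -0.1]
gripper_width: 0.499
```

carry_out(moves=[[[0,0,1,0,0,0,0],[0,0,1,0,0,0,0],[0,0,1,0,0,0,0],[0,0,1,0,0,0,0],[0,0,1,0,0,0,0],[0,0,1,0,0,0,0],[0,0,1,0,0,0,0],[0,0,1,0,0,0,0]]])

```text
time: 9.25
tool_pos: [0.592, 0.2216, 0.32]
tool_rot: [-0.0, 0.972, 0.237, 0.003]
contact_force: [-0.3, 0.9, 0.4]
gripper_width: 0.5
```

carry_out(moves=[[[0,0,1,0,0,0,0],[0,0,1,0,0,0,0],[0,0,1,0,0,0,0],[0,0,1,0,0,0,0],[0,0,1,0,0,0,0],[0,0,1,0,0,0,0],[0,0,1,0,0,0,0],[0,0,0.5,0,0,0,0]]])

```text
time: 9.92
tool_pos: [0.592, 0.2216, 0.3199]
tool_rot: [-0.001, 0.996, -0.087, 0.003]
contact_force: [0.1, 0.3, 0.3]
gripper_width: 0.498
```

```bash
python3 - <<'E'
from h import *
p,r,s=pose()
from plant import grab_frame
goal([.6,.2,.3],tool(-11.2));print(s["gripper_width"])
f=grab_frame("wrist");cv2.imwrite("pics/w6.png",f["frame"][:,:,::-1]);np.savez("w6.npz",p=p,r=r.as_matrix(),**f)
f=grab_frame("scene");cv2.imwrite("pics/s6.png",f["frame"][:,:,::-1]);np.savez("s6.npz",**f)
f=grab_frame("top");cv2.imwrite("pics/t6.png",f["frame"][:,:,::-1]);np.savez("t6.npz",**f)
E
```

```text
t 9.92 pos [0.592  0.2216 0.3199] F [0.1 0.3 0.3] w 0.498
shift shares cur axes [0.29 0.5  0.5 ]  new axes [0.3  0.49 0.5 ]
turn shares [-0.04 -0.06  0.23]
0.49802779054015334
```

View pics/w6.png

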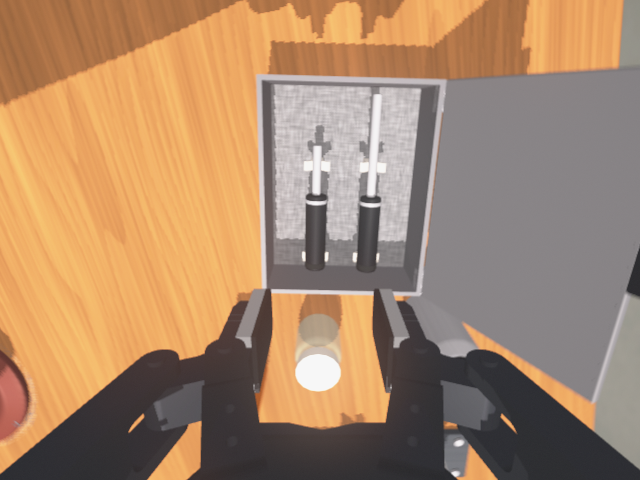

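View pics/s6.png

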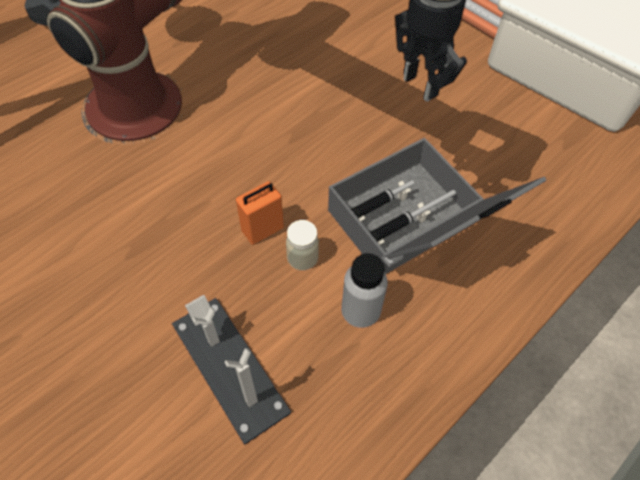

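View pics/t6.png

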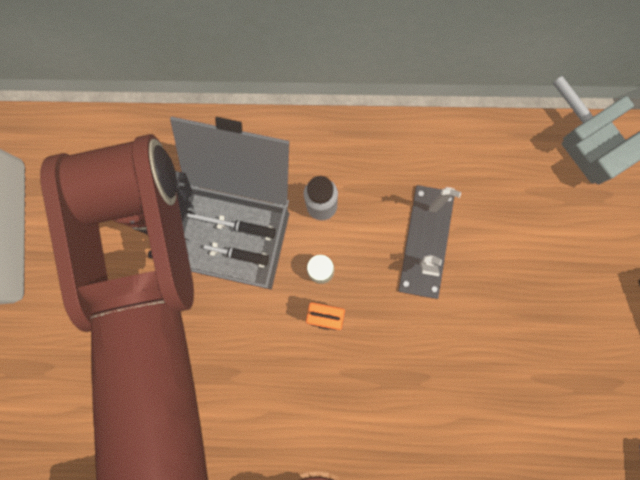

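Lid is back on its stop. The long probe is in the hinge-side lane: wrist view handle (358-381, 197-271), tip (376,95); in the top view its handle is at (238-274, 221-238). I localise the handle from several views.

```bash
python3 - <<'E'
from h import *
for n,box in(("w6",(350,190,390,280)),("t6",(232,215,277,242)),("s6",(370,200,420,245))):
    f=load(n); 
    if n=="w6":f=wcam(f)
    W=cloud(f);g=f["frame"].max(-1);a,b,c,d=box
    m=np.zeros((480,640),np.uint8);m[b:d,a:c]=g[b:d,a:c]<(45 if n=="w6" else 60)
    nl,lab,st,ce=cv2.connectedComponentsWithStats(m);k=1+np.argmax(st[1:,4]);print(n,st[k],ce[k])
    cc,_=cv2.findContours((lab==k).astype(np.uint8),cv2.RETR_EXTERNAL,cv2.CHAIN_APPROX_NONE)
    P=onplane(f,cc[0][:,0],.045)
    print(rect(P),cv2.boxPoints(cv2.minAreaRect((P[:,:2]*1000).astype(np.float32))).round(0).tolist(),"zmed",np.nanpercentile(W[lab==k],[10,50,90],axis=0).round(4).tolist())
f=wcam(load("w6"));print("case rim inner corners",onplane(f,[[272,83],[437,83],[417,291],[267,291]],.08).round(4), "tip",onplane(f,[[376,95]],.045),"buttpix",onplane(f,[[367,270]],.045))
E
```

```text
Traceback (most recent call last):
ValueError: attempt to get argmax of an empty sequence
```

```bash
python3 - <<'E'
from h import *
for n,box,th in(("w6",(350,190,390,280),0),("t6",(232,215,277,242),0),("s6",(370,200,420,245),0)):
    f=load(n); 
    if n=="w6":f=wcam(f)
    W=cloud(f);g=f["frame"].max(-1);a,b,c,d=box
    sub=g[b:d,a:c];th=sub.min()+ (22 if n=="w6" else 30);print(n,sub.min(),np.percentile(sub,[10,25,50,75]))
    m=np.zeros((480,640),np.uint8);m[b:d,a:c]=sub<th
    nl,lab,st,ce=cv2.connectedComponentsWithStats(m);k=1+np.argmax(st[1:,4]);print(n,st[k],ce[k])
    cc,_=cv2.findContours((lab==k).astype(np.uint8),cv2.RETR_EXTERNAL,cv2.CHAIN_APPROX_NONE)
    P=onplane(f,cc[0][:,0],.045)
    print(rect(P),cv2.boxPoints(cv2.minAreaRect((P[:,:2]*1000).astype(np.float32))).round(0).tolist(),"zmed",np.nanpercentile(W[lab==k],[10,50,90],axis=0).round(4).tolist())
f=wcam(load("w6"));print("case rim inner corners",onplane(f,[[272,83],[437,83],[417,291],[267,291]],.08).round(4), "tip",onplane(f,[[376,95]],.045),"buttpix",onplane(f,[[367,270]],.045))
E
```

```text
w6 61 [ 68.  78. 107. 189.]
w6 [ 356  206   24   67 1045] [367.11291866 240.79904306]
(array([634. , 143.9]), array([82.4, 23.2]), 78.25) [[614.0, 106.0], [637.0, 101.0], [654.0, 182.0], [631.0, 187.0]] zmed [[0.6229, 0.1155, 0.0484], [0.6321, 0.1448, 0.0542], [0.6441, 0.1771, 0.0562]]
t6 54 [ 65.  73. 126. 146.]
t6 [239 222  37  17 340] [256.37941176 229.63529412]
(array([634.3, 149. ]), array([80.9, 22.1]), 79.04) [[616.0, 111.0], [637.0, 107.0], [653.0, 187.0], [631.0, 191.0]] zmed [[0.6238, 0.1157, 0.0511], [0.6325, 0.1485, 0.0552], [0.6429, 0.1796, 0.0584]]
s6 12 [ 27.  52.  81. 122.]
s6 [371 215  38  25 394] [390.25126904 227.18527919]
(array([636.5, 152.7]), array([76.9, 22.5]), 79.14) [[618.0, 117.0], [640.0, 113.0], [655.0, 188.0], [633.0, 193.0]] zmed [[0.6307, 0.1176, 0.0476], [0.6397, 0.1471, 0.0551], [0.6481, 0.1762, 0.0588]]
case rim inner corners [[0.5641 0.33   0.08  ]
 [0.7186 0.3026 0.08  ]
 [0.6785 0.0863 0.08  ]
 [0.5111 0.1164 0.08  ]] tip [[0.66499825 0.3021933  0.045     ]] buttpix [[0.62813054 0.10572059 0.045     ]]
```

```bash
python3 - <<'E'
from h import *
goal([.6385,.1672,.12],tool(-11.2));goal([.6385,.1672,.025],tool(-11.2))
E
```

```text
t 10.07 pos [0.5923 0.2215 0.3199] F [-0.3 -0.3 -0.8] w 0.507
shift shares cur axes [1.34 1.16 5.  ]  new axes [1.4  1.11 5.  ]
turn shares [-0.04 -0.06  0.29]
t 10.07 pos [0.5923 0.2215 0.3199] F [-0.3 -0.3 -0.8] w 0.507
shift shares cur axes [1.33 1.16 7.37]  new axes [1.4  1.11 7.37]
turn shares [-0.04 -0.06  0.29]
```

carry_out(moves=[[[-0.04,-0.06,0.29,0,0,0,0],[0,0,0,0.7,0.55,0.4,0],[0,0,0,0.7,0.56,0.6,0],[0,0,0,0,0,1,0],[0,0,0,0,0,1,0],[0,0,0,0,0,1,0],[0,0,0,0,0,0.7,0],[0,0,0,0,0,0.3,0]]])

```text
time: 10.73
tool_pos: [0.6346, 0.1671, 0.114]
tool_rot: [0.001, 0.995, -0.098, -0.005]
contact_force: [-0.6, -0.3, 0.2]
gripper_width: 0.502
```

```bash
python3 - <<'E'
from h import *
from plant import grab_frame
goal([.6385,.1672,.025],tool(-11.2))
p,r,s=pose()
f=grab_frame("wrist");cv2.imwrite("pics/w7.png",f["frame"][:,:,::-1]);np.savez("w7.npz",p=p,r=r.as_matrix(),**f)
E
```

```text
t 10.73 pos [0.6346 0.1671 0.114 ] F [-0.6 -0.3  0.2] w 0.502
shift shares cur axes [ 0.12 -0.03  2.22]  new axes [ 0.1  -0.02  2.22]
turn shares [ 0.04  0.11 -0.01]
```

View pics/w7.png

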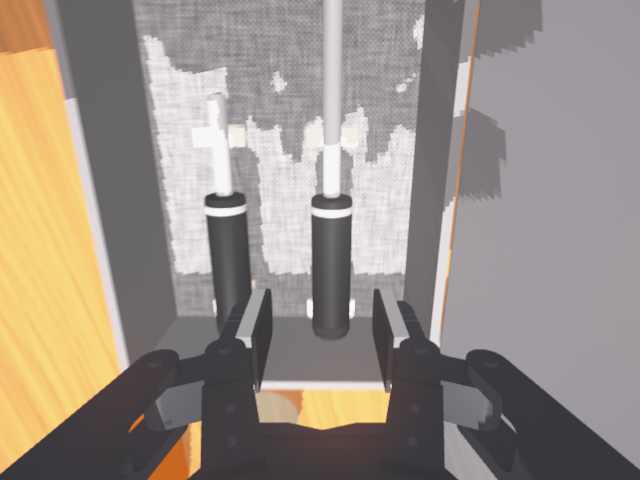

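```bash
python3 - <<'E'
from h import *
f=wcam(load("w7"));W=cloud(f)
for v in (194,198,205,210,215,300,320,330,335): 
    q=W[v,325:338];print(v,np.nanmedian(q,0).round(4))
print(onplane(f,[[331,194],[331,200],[331,336],[331,330]],.045).round(4),onplane(f,[[331,194],[331,205],[331,336]],.057).round(4))
E
```

```text
194 [0.6454 0.1986 0.049 ]
198 [0.645  0.1963 0.0481]
205 [0.6445 0.1943 0.056 ]
210 [0.6442 0.1915 0.0563]
215 [0.6434 0.1889 0.0563]
300 [0.6335 0.1369 0.0561]
320 [0.6308 0.1231 0.0558]
330 [0.6296 0.1164 0.0566]
335 [0.629  0.1128 0.0561]
[[0.6453 0.1978 0.045 ]
 [0.6446 0.1944 0.045 ]
 [0.6274 0.1045 0.045 ]
 [0.6283 0.109  0.045 ]] [[0.6457 0.2006 0.057 ]
 [0.6445 0.1946 0.057 ]
 [0.6288 0.1126 0.057 ]]
```

carry_out(moves=[[[0.04,0.1,0,0.13,-0.06,0.2,0],[0,0,0,0,0,0.4,0],[0,0,0,0,0,0.4,0],[0,0,0,0,0,0.4,0]]])

```text
time: 11.12
tool_pos: [0.6474, 0.1696, 0.0676]
tool_rot: [-0.002, 0.995, -0.098, 0.008]
contact_force: [0.0, -1.1, 0.3]
gripper_width: 0.498
```

```bash
python3 - <<'E'
from h import *
from plant import grab_frame
goal([.6393,.169,.025],tool(-11.2))
p,r,s=pose()
f=grab_frame("wrist");cv2.imwrite("pics/w8.png",f["frame"][:,:,::-1])
E
```

```text
t 11.12 pos [0.6474 0.1696 0.0676] F [ 0.  -1.1  0.3] w 0.498
shift shares cur axes [-0.21  0.06  1.06]  new axes [-0.2   0.05  1.06]
turn shares [-0.06 -0.17 -0.02]
```

View pics/w8.png

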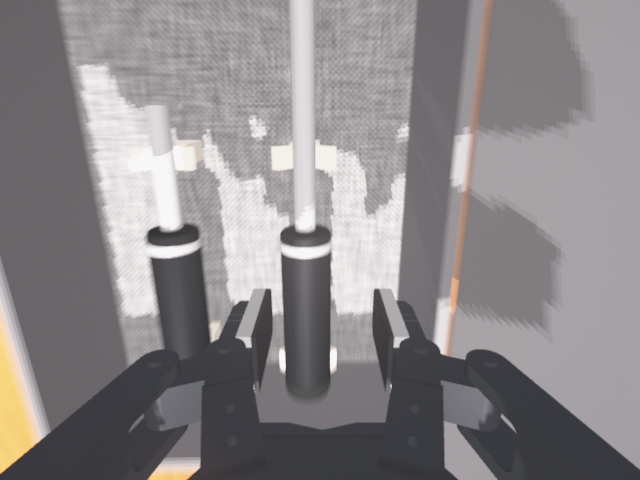

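The measured pose is still settling, so I hold a few rows before correcting.

carry_out(moves=[[[0,0,0,0,0,0,0],[0,0,0,0,0,0,0],[0,0,0,0,0,0,0]]])

```text
time: 11.42
tool_pos: [0.6462, 0.1693, 0.0669]
tool_rot: [-0.001, 0.995, -0.099, 0.006]
contact_force: [0.5, 0.0, -0.1]
gripper_width: 0.497
```

```bash
python3 - <<'E'
from h import *
goal([.6393,.169,.025],tool(-11.2))
E
```

```text
t 11.42 pos [0.6462 0.1693 0.0669] F [ 0.5  0.  -0.1] w 0.497
shift shares cur axes [-0.18  0.04  1.05]  new axes [-0.17  0.04  1.05]
turn shares [-0.05 -0.14 -0.02]
```

carry_out(moves=[[[-0.05,-0.14,-0.02,-0.17,0.04,0,0],[0,0,0,0,0,0.2,0],[0,0,0,0,0,0,0],[0,0,0,0,0,0,0]]])

```text
time: 11.75
tool_pos: [0.6366, 0.1685, 0.0551]
tool_rot: [0.001, 0.995, -0.098, -0.003]
contact_force: [-0.9, -0.1, -0.3]
gripper_width: 0.499
```

```bash
python3 - <<'E'
from h import *
from plant import grab_frame
goal([.6393,.169,.025],tool(-11.2))
f=grab_frame("wrist");cv2.imwrite("pics/w9.png",f["frame"][:,:,::-1])
E
```

```text
t 11.75 pos [0.6366 0.1685 0.0551] F [-0.9 -0.1 -0.3] w 0.499
shift shares cur axes [ 0.07 -0.03  0.75]  new axes [ 0.07 -0.02  0.75]
turn shares [ 0.03  0.06 -0.  ]
```

View pics/w9.png

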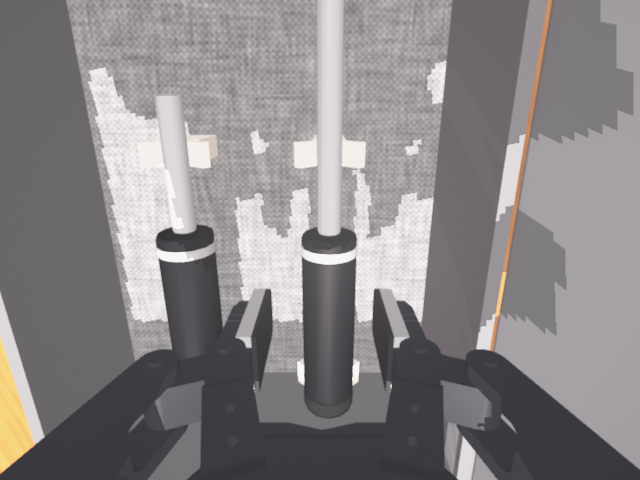

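Handle centre (329) lies between the fingers (270-375). Small correction, descend, close.

carry_out(moves=[[[0.01,0.03,0,0.05,-0.02,0.35,0],[0,0,0,0,0,0.4,0],[0,0,0,0,0,0,0],[0,0,0,0,0,0,-0.2],[0,0,0,0,0,0,-0.4],[0,0,0,0,0,0,-1],[0,0,0,0,0,0,-1],[0,0,0,0,0,0,-1]]])

```text
time: 12.47
tool_pos: [0.6393, 0.1689, 0.0258]
tool_rot: [0.0, 0.995, -0.098, -0.001]
contact_force: [0.4, -0.1, -0.2]
gripper_width: 0.263
```

```bash
python3 - <<'E'
from h import *
from plant import grab_frame
goal([.6393,.169,.025],tool(-11.2))
f=grab_frame("wrist");cv2.imwrite("pics/w10.png",f["frame"][:,:,::-1])
E
```

```text
t 12.47 pos [0.6393 0.1689 0.0258] F [ 0.4 -0.1 -0.2] w 0.263
shift shares cur axes [ 0.   -0.    0.02]  new axes [ 0.   -0.    0.02]
turn shares [ 0.01  0.02 -0.01]
```

View pics/w10.png

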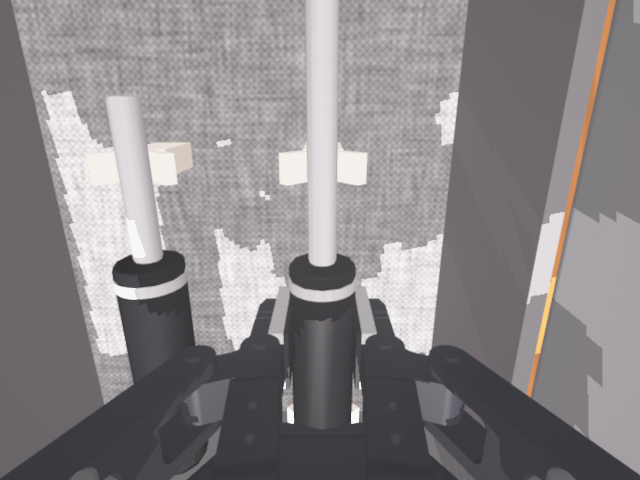

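Handle is between the pads, width about 22-24 mm. Lifting straight up.

carry_out(moves=[[[0,0,0,0,0,-0.2,-1],[0,0,0,0,0,-0.4,-1],[0,0,0,0,0,-0.6,-1],[0,0,0,0,0,-0.8,-1],[0,0,0,0,0,-0.8,-1],[0,0,0,0,0,-0.8,-1],[0,0,0,0,0,-0.8,-1],[0,0,0,0,0,-0.8,-1]]])

```text
time: 13.18
tool_pos: [0.6393, 0.1691, 0.2362]
tool_rot: [0.0, 0.995, -0.098, -0.001]
contact_force: [0.6, -0.3, -1.0]
gripper_width: 0.259
```

carry_out(moves=[[[0,0,0,0,0,-0.7,-1],[0,0,0,0,0,-0.5,-1],[0,0,0,0,0,-0.4,-1],[0,0,0,0,0,-0.2,-1],[0,0,0,0,0,0,-1],[0,0,0,0,0,0,-1]]])

```text
time: 13.68
tool_pos: [0.6396, 0.1691, 0.3057]
tool_rot: [0.0, 0.995, -0.098, -0.001]
contact_force: [0.2, -0.6, -1.3]
gripper_width: 0.26
```

```bash
python3 - <<'E'
from h import *
from plant import grab_frame
goal([.6,.169,.3],tool(-11.2))
p,r,s=pose();print(s["joint_pos"].round(2))
f=grab_frame("wrist");cv2.imwrite("pics/w11.png",f["frame"][:,:,::-1]);np.savez("w11.npz",p=p,r=r.as_matrix(),**f)
W=cloud(wcam(load("w11")))
g=f["frame"];
E
```

```text
t 13.68 pos [0.6396 0.1691 0.3057] F [ 0.2 -0.6 -1.3] w 0.26
shift shares cur axes [-0.97  0.2   0.14]  new axes [-0.97  0.2   0.14]
turn shares [ 0.01  0.02 -0.  ]
[ 0.15  0.11  1.43 -0.    1.6   0.34]
```

View pics/w11.png

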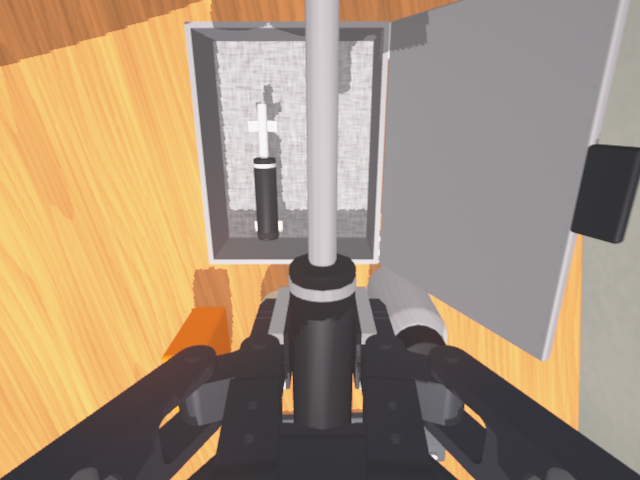

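The probe is held straight, and the short one is undisturbed at (265,200). Next I compute the hover pose over the stand.

```bash
cat >> h.py <<'E'
PSI=-9.37
def place(hover=0,along=0,lat=0,C=(.6235,-.233),mid=(0,.0142,-.0192)):
    c,s=np.cos(np.radians(PSI)),np.sin(np.radians(PSI));a=np.radians(30)
    u=np.array([c*np.cos(a),s*np.cos(a),np.sin(a)]);x=np.array([np.cos(np.radians(PSI-90)),np.sin(np.radians(PSI-90)),0])
    z=np.cross(x,-u);M=np.array([x,-u,z]).T
    seat=np.array([C[0]-.03*c,C[1]-.03*s,.13])
    return seat+u*along-z*hover+x*lat-M@np.array(mid),R.from_matrix(M)
E
python3 - <<'E'
from h import *
P,r=place(.07,.006);print(P,r.as_matrix().round(2))
goal(P+[0,0,.08],tool(PSI-90))
p0,r0,s=pose()
print("tilt after yaw",(np.degrees((tool(PSI-90).inv()*r).as_rotvec())/5).round(2))
E
```

```text
[ 0.58609948 -0.2268285   0.18409409] [[-0.16 -0.85  0.49]
 [-0.99  0.14 -0.08]
 [ 0.   -0.5  -0.87]]
t 13.73 pos [0.6392 0.1691 0.3044] F [ 0.4 -0.2 -1.7] w 0.264
shift shares cur axes [0.63 9.96 1.02]  new axes [ 9.98 -0.3   1.01]
turn shares [ 0.05  0.02 17.63]
tilt after yaw [6. 0. 0.]
```

carry_out(moves=[[[0,0,0,0.05,0.4,0,-1],[0,0,0,0.06,0.9,0,-1],[0,0,0,0.06,1,0,-1],[0,0,0,0.06,1,0,-1],[0,0,0,0.06,1,0,-1],[0,0,0,0.06,1,0,-1],[0,0,0,0.06,1,0,-1],[0,0,0,0.06,1,0,-1]]])

```text
time: 14.4
tool_pos: [0.5998, -0.1232, 0.3041]
tool_rot: [0.0, 0.995, -0.098, -0.002]
contact_force: [1.2, 0.2, -1.5]
gripper_width: 0.26
```

carry_out(moves=[[[0,0,0,0.06,1,0,-1],[0,0,0,0.06,1,0,-1],[0,0,0,0.04,0.5,0,-1],[0,0,0.5,0,0,0,-1],[0,0,0.8,0,0,0,-1],[0,0,1,0,0,0,-1],[0,0,1,0,0,0,-1],[0,0,1,0,0,0,-1]]])

```text
time: 15.07
tool_pos: [0.587, -0.2208, 0.304]
tool_rot: [0.0, 0.959, -0.284, -0.003]
contact_force: [-0.4, 0.0, -0.9]
gripper_width: 0.263
```

carry_out(moves=[[[0,0,1,0,0,0,-1],[0,0,1,0,0,0,-1],[0,0,1,0,0,0,-1],[0,0,1,0,0,0,-1],[0,0,1,0,0,0,-1],[0,0,1,0,0,0,-1],[0,0,1,0,0,0,-1],[0,0,1,0,0,0,-1]]])

```text
time: 15.73
tool_pos: [0.5871, -0.2206, 0.304]
tool_rot: [0.001, 0.804, -0.595, -0.002]
contact_force: [0.6, 0.2, -2.0]
gripper_width: 0.261
```

carry_out(moves=[[[0,0,1,0,0,0,-1],[0,0,1,0,0,0,-1],[0,0,1,0,0,0,-1],[0,0,1,0,0,0,-1],[0,0,0.8,0,0,0,-1],[0,0,0.5,0,0,0,-1],[0,0,0,0,0,0,-1]]])

```text
time: 16.32
tool_pos: [0.5872, -0.2206, 0.3041]
tool_rot: [-0.002, -0.648, 0.762, 0.002]
contact_force: [-0.4, -0.7, -1.2]
gripper_width: 0.26
```

carry_out(moves=[[[0.5,0,0,0,0,0,-1],[1,0,0,0,0,0,-1],[1,0,0,0,0,0,-1],[1,0,0,0,0,0,-1],[1,0,0,0,0,0,-1],[1,0,0,0,0,0,-1],[0.5,0,0,0,0,0,-1],[0,0,0,0,0,0,-1]]])

```text
time: 16.98
tool_pos: [0.5858, -0.2199, 0.3031]
tool_rot: [0.166, -0.626, 0.736, -0.195]
contact_force: [0.0, -0.3, -1.9]
gripper_width: 0.263
```

```bash
python3 - <<'E'
from h import *
from plant import grab_frame
P,r=place(.07,.006);goal(P,r)
p,r,s=pose();print(s["joint_pos"].round(2))
for n in("scene","top"):
    f=grab_frame(n);np.savez(n+"12.npz",**f);cv2.imwrite(f"pics/{n}12.png",f["frame"][:,:,::-1])
E
```

```text
t 16.98 pos [ 0.5858 -0.2199  0.3031] F [ 0.  -0.3 -1.9] w 0.263
shift shares cur axes [0.17 1.44 2.6 ]  new axes [0.17 1.46 2.59]
turn shares [0.06 0.01 0.03]
[-0.57 -0.3   1.87  0.22  1.09  1.11]
```

View pics/scene12.png

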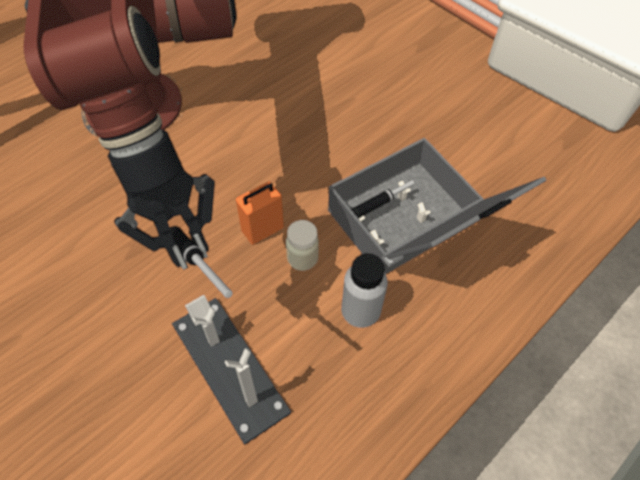

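The probe is held tip-up with rod at (195-230, 255-293), aligned with the stand. Moving to the 70 mm hover.

carry_out(moves=[[[0.06,0,0.03,0.08,0.7,0,-1],[0,0,0,0.09,0.75,0.2,-1],[0,0,0,0,0,0.6,-1],[0,0,0,0,0,0.8,-1],[0,0,0,0,0,0.6,-1],[0,0,0,0,0,0.4,-1],[0,0,0,0,0,0,-1],[0,0,0,0,0,0,-1]]])

```text
time: 17.75
tool_pos: [0.5892, -0.2271, 0.1861]
tool_rot: [0.168, -0.625, 0.736, -0.197]
contact_force: [-0.6, -0.9, -0.6]
gripper_width: 0.261
```

```bash
python3 - <<'E'
from h import *
from plant import grab_frame
P,r=place(.07,.006);goal(P,r)
p,r,s=pose();print(s["joint_pos"].round(2))
for n in("scene","top"):
    f=grab_frame(n);np.savez(n+"13.npz",**f);cv2.imwrite(f"pics/{n}13.png",cv2.resize((f["frame"][230:430,130:330] if n=="scene" else f["frame"][160:320,360:520])[:,:,::-1],(600,600),interpolation=cv2.INTER_CUBIC))
f=grab_frame("wrist");np.savez("w13.npz",p=p,r=r.as_matrix(),**f);cv2.imwrite("pics/w13.png",f["frame"][:,:,::-1])
E
```

```text
t 17.75 pos [ 0.5892 -0.2271  0.1861] F [-0.6 -0.9 -0.6] w 0.261
shift shares cur axes [0.01 0.09 0.  ]  new axes [0.01 0.09 0.  ]
turn shares [-0.01  0.02  0.01]
[-0.58 -0.2   1.99  0.27  0.88  1.04]
```

View pics/scene13.png

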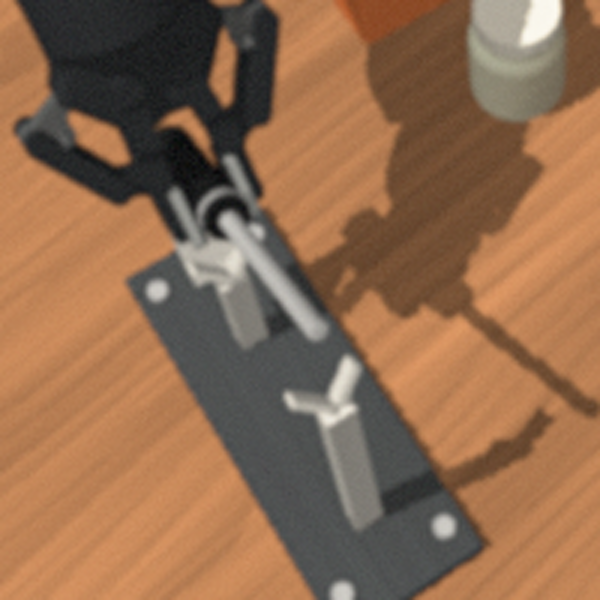

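View pics/top13.png

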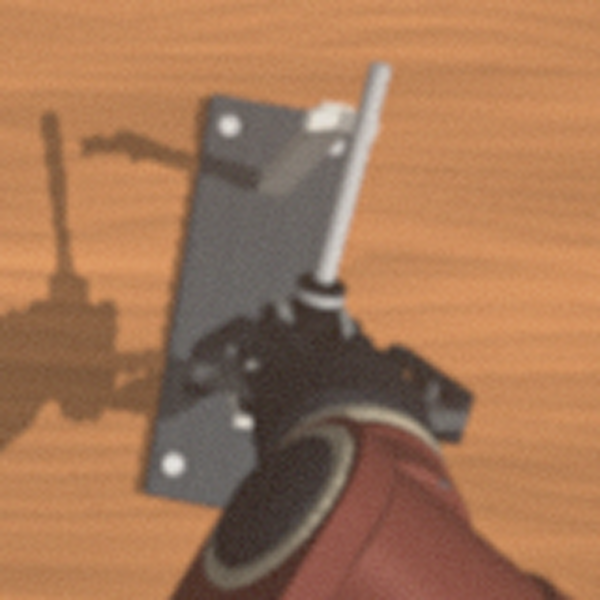

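View pics/w13.png

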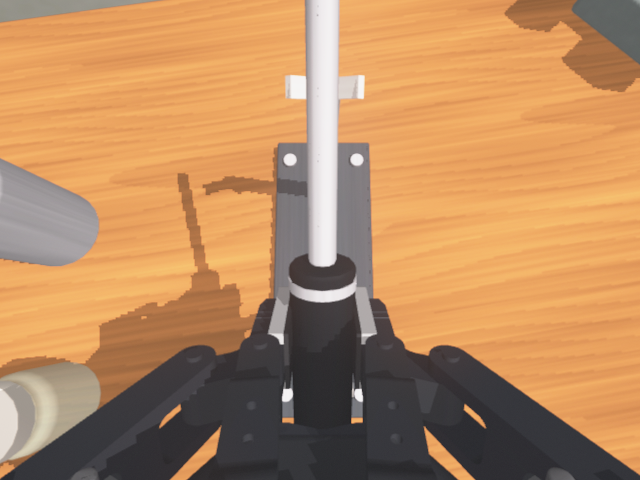

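In the wrist view the upper notch spans (286-365, 75-98), the rod is at 322, and the lower notch ears are at (287,395) and (359,395). Alignment is already close; now the lateral numbers in the tool frame.

```bash
python3 - <<'E'
from h import *
f=load("w13");W=cloud(f,f["hand_eye"]) # tool frame
for n,(a,b,c,d) in {"hi":(275,68,375,103),"lo":(275,385,372,412)}.items():
    S=W[b:d,a:c];fr=f["frame"][b:d,a:c]
    m=(fr.min(-1)>120)&(fr.max(-1).astype(int)-fr.min(-1)<40)&(S[...,2]>.01)
    q=S[m];
    if len(q)<3: print(n,len(q));continue
    print(n,len(q),"x range",np.percentile(q[:,0],[1,99]).round(4),"z",np.percentile(q[:,2],[5,50,95]).round(3),"y",np.percentile(q[:,1],[5,50,95]).round(3))
    L=q[q[:,0]<0];Rr=q[q[:,0]>0];print(" left",L[:,0].min(),L.mean(0).round(4)," right",Rr[:,0].max(),Rr.mean(0).round(4))
# foot far edge corners
K=f["K"];fp=np.r_[f["p"]]
g=wcam(f);e=onplane(g,[[278,143],[368,143],[372,290],[274,290]],.012);print(e.round(4))
M=f["r"];print(((e-f["p"])@M).round(4))
# predicted tool coords of notches
P,r=place(.07,.006)
pm=R.from_matrix(M)
c,s=np.cos(np.radians(PSI)),np.sin(np.radians(PSI));u=np.array([c*.866,s*.866,.5]);seat=np.array([.6235-.03*c,-.233-.03*s,.13])
for d in(.12,-.028): print("pred notch tool",((seat+u*d-f["p"])@M).round(4))
E
```

```text
hi 1022 x range [-0.0161  0.0199] z [0.043 0.046 0.051] y [-0.094 -0.089 -0.085]
 left -0.028446854154517576 [-0.0116 -0.0893  0.0466]  right 0.04207891399049947 [ 0.0144 -0.0894  0.0474]
lo 322 x range [-0.0321  0.0344] z [0.11  0.113 0.116] y [0.145 0.151 0.163]
 left -0.0322712213483847 [-0.0283  0.1501  0.1139]  right 0.03469943419363635 [0.0303 0.1511 0.1097]
[[ 0.7489 -0.2109  0.012 ]
 [ 0.7348 -0.2967  0.012 ]
 [ 0.5963 -0.274   0.012 ]
 [ 0.6104 -0.1879  0.012 ]]
[[-0.0415 -0.047   0.2283]
 [ 0.0454 -0.047   0.2282]
 [ 0.0454  0.0746  0.158 ]
 [-0.0419  0.0746  0.1581]]
pred notch tool [ 0.0004 -0.096   0.051 ]
pred notch tool [0.0003 0.052  0.051 ]
```

carry_out(moves=[[[0,0,0,0.03,0.05,0.3,-1],[0,0,0,0,0,0.5,-1],[0,0,0,0,0,0.4,-1],[0,0,0,0,0,0.2,-1],[0,0,0,0,0,0,-1],[0,0,0,0,0,0,-1]]])

```text
time: 18.4
tool_pos: [0.615, -0.2328, 0.1377]
tool_rot: [0.169, -0.625, 0.736, -0.198]
contact_force: [-0.3, -0.0, -0.6]
gripper_width: 0.26
```

```bash
python3 - <<'E'
from h import *
from plant import grab_frame
P,r=place(.0,.006);goal(P,r)
p,r,s=pose()
f=grab_frame("scene");a=cv2.resize(f["frame"][270:430,150:310][:,:,::-1],(400,400),interpolation=cv2.INTER_CUBIC)
f=grab_frame("wrist");b=cv2.resize(f["frame"][:,:,::-1],(400,400));cv2.imwrite("pics/c14.png",np.hstack([a,b]))
E
```

```text
t 18.4 pos [ 0.615  -0.2328  0.1377] F [-0.3 -0.  -0.6] w 0.26
shift shares cur axes [-0.03  0.06  0.38]  new axes [-0.03  0.06  0.38]
turn shares [-0.04  0.01  0.  ]
```

View pics/c14.png

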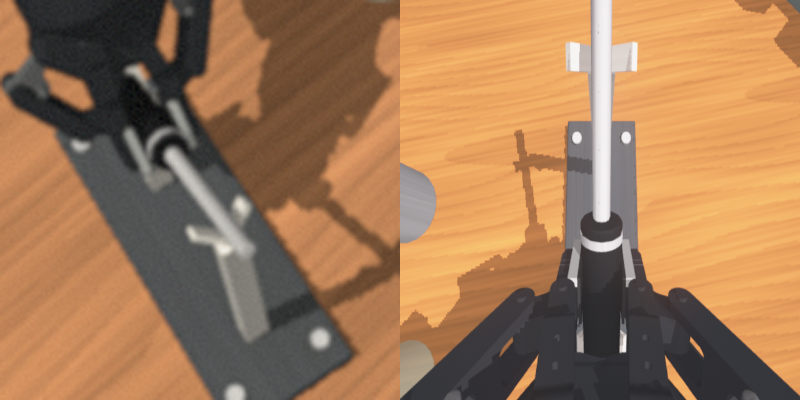

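The rod is centred in the upper V (wrist panel 600, notch 566-637), with about 15 mm left. Gentle descent.

carry_out(moves=[[[-0.03,0,0,0,0,0.1,-1],[0,0,0,0,0,0.1,-1],[0,0,0,0,0,0.08,-1],[0,0,0,0,0,0,-1],[0,0,0,0,0,0,-1]]])

```text
time: 18.92
tool_pos: [0.6205, -0.2336, 0.1277]
tool_rot: [0.168, -0.625, 0.736, -0.197]
contact_force: [-0.7, -0.7, -1.7]
gripper_width: 0.262
```

carry_out(moves=[[[0,0,0,0,0,0.05,-1],[0,0,0,0,0,0,-1],[0,0,0,0,0,0,-1]]])

```text
time: 19.17
tool_pos: [0.6218, -0.234, 0.1267]
tool_rot: [0.168, -0.625, 0.736, -0.198]
contact_force: [0.8, -0.2, -0.4]
gripper_width: 0.263
```

```bash
python3 - <<'E'
from h import *
P,r=place(.0,.006);goal(P,r)
p,r,s=pose();print("F tool",r.inv().apply(s["contact_force"]).round(2),"T",r.inv().apply(s["ft_torque"]).round(3))
E
```

```text
t 19.17 pos [ 0.6218 -0.234   0.1267] F [ 0.8 -0.2 -0.4] w 0.263
shift shares cur axes [-0.03  0.07  0.05]  new axes [-0.03  0.07  0.05]
turn shares [-0.02  0.    0.  ]
F tool [ 0.01 -0.56  0.76] T [-0.24   0.047  0.039]
```

carry_out(moves=[[[0,0,0,0,0,0.04,-1],[0,0,0,0,0,0,-1],[0,0,0,0,0,0,-1]]])

```text
time: 19.42
tool_pos: [0.622, -0.2341, 0.1265]
tool_rot: [0.168, -0.625, 0.736, -0.197]
contact_force: [-13.7, 3.1, 11.1]
gripper_width: 0.259
```

carry_out(moves=[[[0,0,0,0,0,0.04,-1],[0,0,0,0,0,0,-1],[0,0,0,0,0,0,-1]]])

```text
time: 19.67
tool_pos: [0.6221, -0.2341, 0.1263]
tool_rot: [0.167, -0.626, 0.736, -0.196]
contact_force: [-27.0, 6.4, 22.5]
gripper_width: 0.262
```

```bash
python3 - <<'E'
from h import *
from plant import grab_frame
P,r=place(.0,.006);goal(P,r)
p,r,s=pose();print("F tool",r.inv().apply(s["contact_force"]).round(2),"T",r.inv().apply(s["ft_torque"]).round(3))
f=grab_frame("scene");a=cv2.resize(f["frame"][270:430,150:310][:,:,::-1],(400,400),interpolation=cv2.INTER_CUBIC)
f=grab_frame("wrist");b=cv2.resize(f["frame"][:,:,::-1],(400,400));cv2.imwrite("pics/c15.png",np.hstack([a,b]))
E
```

```text
t 19.67 pos [ 0.6221 -0.2341  0.1263] F [-27.    6.4  22.5] w 0.262
shift shares cur axes [-0.03  0.07  0.04]  new axes [-0.03  0.07  0.04]
turn shares [0.02 0.01 0.02]
F tool [ -1.97  12.73 -33.29] T [-2.249 -0.311  0.007]
```

View pics/c15.png

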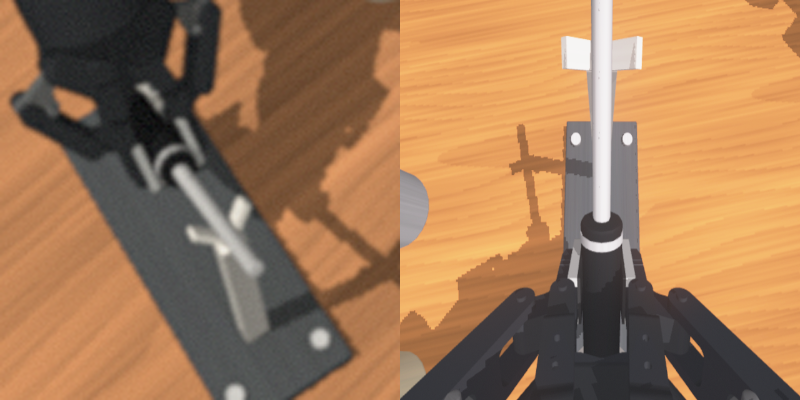

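Contact with both Vs at about the expected depth (33 N). I ease off, then slide down the slope toward the foot stop in small steps.

carry_out(moves=[[[0,0,0,0,0,-0.07,-1],[0,0,0,0,0,0,-1],[0,0,0,0,0.05,0,-1],[0,0,0,0,0.05,0,-1],[0,0,0,0,0,0,-1],[0,0,0,0,0,0,-1]]])

```text
time: 20.27
tool_pos: [0.619, -0.2336, 0.1249]
tool_rot: [0.168, -0.625, 0.736, -0.198]
contact_force: [-0.8, 1.0, 5.5]
gripper_width: 0.263
```

```bash
python3 - <<'E'
from h import *
P,r=place(.0,.0);goal(P,r)
p,r,s=pose();print("F tool",r.inv().apply(s["contact_force"]).round(2),"T",r.inv().apply(s["ft_torque"]).round(3))
E
```

```text
t 20.27 pos [ 0.619  -0.2336  0.1249] F [-0.8  1.   5.5] w 0.263
shift shares cur axes [-0.03  0.14  0.05]  new axes [-0.03  0.14  0.05]
turn shares [-0.03  0.    0.  ]
F tool [-0.82 -1.89 -5.23] T [-0.076 -0.104  0.041]
```

carry_out(moves=[[[0,0,0,0,0.06,0,-1],[0,0,0,0,0,0,-1],[0,0,0,0,0,0,-1]]])

```text
time: 20.52
tool_pos: [0.6169, -0.2333, 0.1237]
tool_rot: [0.168, -0.625, 0.736, -0.198]
contact_force: [0.0, 0.8, 5.5]
gripper_width: 0.265
```

carry_out(moves=[[[0,0,0,0,0.05,0,-1],[0,0,0,0,0,0,-1],[0,0,0,0,0,0,-1]]])

```text
time: 20.77
tool_pos: [0.615, -0.233, 0.1226]
tool_rot: [0.168, -0.625, 0.736, -0.198]
contact_force: [-0.4, 0.5, 6.1]
gripper_width: 0.264
```

```bash
python3 - <<'E'
from h import *
P,r=place(.0,.0);goal(P,r)
p,r,s=pose();print("F tool",r.inv().apply(s["contact_force"]).round(2),"T",r.inv().apply(s["ft_torque"]).round(3))
E
```

```text
t 20.77 pos [ 0.615  -0.233   0.1226] F [-0.4  0.5  6.1] w 0.264
shift shares cur axes [-0.03  0.02  0.05]  new axes [-0.03  0.02  0.05]
turn shares [-0.03  0.    0.  ]
F tool [-0.45 -2.69 -5.54] T [ 0.149 -0.088  0.022]
```

carry_out(moves=[[[0,0,0,0,0.04,0,-1],[0,0,0,0,0,0,-1],[0,0,0,0,0,0,-1]]])

```text
time: 21.02
tool_pos: [0.6136, -0.2327, 0.1218]
tool_rot: [0.168, -0.625, 0.736, -0.198]
contact_force: [0.0, -0.1, 4.9]
gripper_width: 0.26
```

carry_out(moves=[[[0,0,0,0,0.04,0,-1],[0,0,0,0,0,0,-1],[0,0,0,0,0,0,-1]]])

```text
time: 21.27
tool_pos: [0.6127, -0.2326, 0.1213]
tool_rot: [0.169, -0.625, 0.736, -0.199]
contact_force: [4.1, -0.0, 4.7]
gripper_width: 0.259
```

```bash
python3 - <<'E'
from h import *
from plant import grab_frame
P,r=place(.0,.0);goal(P,r)
p,r,s=pose();print("F tool",r.inv().apply(s["contact_force"]).round(2),"T",r.inv().apply(s["ft_torque"]).round(3))
f=grab_frame("scene");a=cv2.resize(f["frame"][270:430,150:310][:,:,::-1],(400,400),interpolation=cv2.INTER_CUBIC)
f=grab_frame("wrist");b=cv2.resize(f["frame"][:,:,::-1],(400,400));cv2.imwrite("pics/c16.png",np.hstack([a,b]))
E
```

```text
t 21.27 pos [ 0.6127 -0.2326  0.1213] F [ 4.1 -0.   4.7] w 0.259
shift shares cur axes [-0.03 -0.05  0.05]  new axes [-0.03 -0.05  0.05]
turn shares [-0.04 -0.   -0.  ]
F tool [-0.64 -5.82 -2.  ] T [ 0.633 -0.137  0.021]
```

View pics/c16.png

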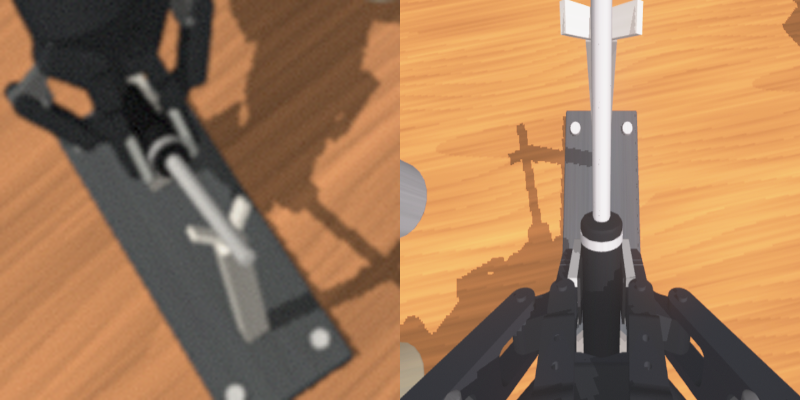

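Motion (1.0 of 1.6 mm) and the force (-5.8 N) suggest the stop is reached. One more step to confirm.

carry_out(moves=[[[0,0,0,0,0.04,0.02,-1],[0,0,0,0,0,0,-1],[0,0,0,0,0,0,-1]]])

```text
time: 21.62
tool_pos: [0.6128, -0.2327, 0.1213]
tool_rot: [0.169, -0.624, 0.736, -0.2]
contact_force: [5.1, 0.6, 8.3]
gripper_width: 0.259
```

```bash
python3 - <<'E'
from h import *
P,r=place(.0,.0);goal(P,r)
p,r,s=pose();print("F tool",r.inv().apply(s["contact_force"]).round(2),"T",r.inv().apply(s["ft_torque"]).round(3))
E
```

```text
t 21.62 pos [ 0.6128 -0.2327  0.1213] F [5.1 0.6 8.3] w 0.259
shift shares cur axes [-0.04 -0.04  0.05]  new axes [-0.04 -0.04  0.05]
turn shares [-0.07 -0.   -0.  ]
F tool [-1.42 -8.44 -4.63] T [ 0.919 -0.37   0.032]
```

At the stop: no further motion, -8.4 N. Relax slightly and open.

carry_out(moves=[[[0,0,0,0,-0.04,0,-1],[0,0,0,0,0,0,-1],[0,0,0,0,0,0,-0.35],[0,0,0,0,0,0,-0.25],[0,0,0,0,0,0,-0.1],[0,0,0,0,0,0,0.05],[0,0,0,0,0,0,0.05],[0,0,0,0,0,0,0.05]]])

```text
time: 22.28
tool_pos: [0.6118, -0.2321, 0.1187]
tool_rot: [0.168, -0.625, 0.737, -0.197]
contact_force: [-0.5, 0.1, 0.4]
gripper_width: 0.525
```

```bash
python3 - <<'E'
from h import *
from plant import grab_frame
P,r=place(.0,.0);goal(P,r)
p,r,s=pose();print("F tool",r.inv().apply(s["contact_force"]).round(2),"T",r.inv().apply(s["ft_torque"]).round(3))
f=grab_frame("scene");a=cv2.resize(f["frame"][270:430,150:310][:,:,::-1],(400,400),interpolation=cv2.INTER_CUBIC)
f=grab_frame("wrist");b=cv2.resize(f["frame"][:,:,::-1],(400,400));cv2.imwrite("pics/c17.png",np.hstack([a,b]))
E
```

```text
t 22.28 pos [ 0.6118 -0.2321  0.1187] F [-0.5  0.1  0.4] w 0.525
shift shares cur axes [-0.03 -0.1   0.01]  new axes [-0.03 -0.1   0.01]
turn shares [ 0.01  0.01 -0.  ]
F tool [-0.02  0.22 -0.58] T [-0.239  0.023  0.026]
```

View pics/c17.png

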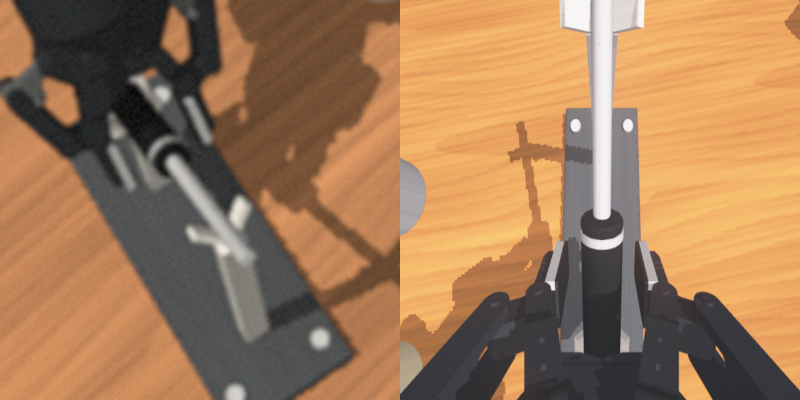

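The jaws are clear on both sides and the probe stays put. I retreat straight back along the tool axis.

carry_out(moves=[[[0,0,0,0,0,-0.2,0.1],[0,0,0,0,0,-0.4,0.1],[0,0,0,0,0,-0.6,0.1],[0,0,0,0,0,-0.8,0.1],[0,0,0,0,0,-0.8,0.1],[0,0,0,0,0,-0.6,0.1],[0,0,0,0,0,-0.3,0.1],[0,0,0,0,0,0,0.1]]])

```text
time: 23.05
tool_pos: [0.5397, -0.2212, 0.2523]
tool_rot: [0.169, -0.624, 0.736, -0.201]
contact_force: [-0.4, -0.0, 0.6]
gripper_width: 0.552
```

```bash
python3 - <<'E'
from h import *
from plant import grab_frame
p,r,s=pose();print(p,s["contact_force"],s["joint_pos"].round(2))
f=grab_frame("wrist");cv2.imwrite("pics/w18.png",f["frame"][:,:,::-1]);np.savez("w18.npz",p=p,r=r.as_matrix(),**f)
f=grab_frame("scene");np.savez("s18.npz",**f);cv2.imwrite("pics/s18.png",cv2.resize(f["frame"][250:430,140:380][:,:,::-1],(800,600),interpolation=cv2.INTER_CUBIC))
E
```

```text
[ 0.53968499 -0.22119087  0.25230733] [-0.43753181 -0.03025061  0.58908407] [-0.63 -0.39  2.03  0.26  1.03  1.03]
```

View pics/w18.png

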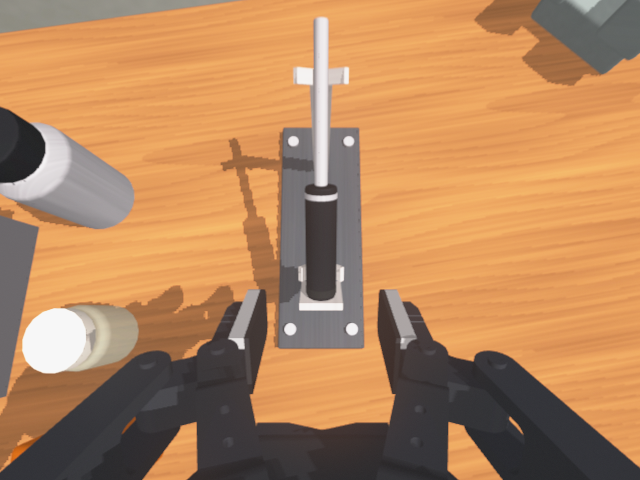

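View pics/s18.png

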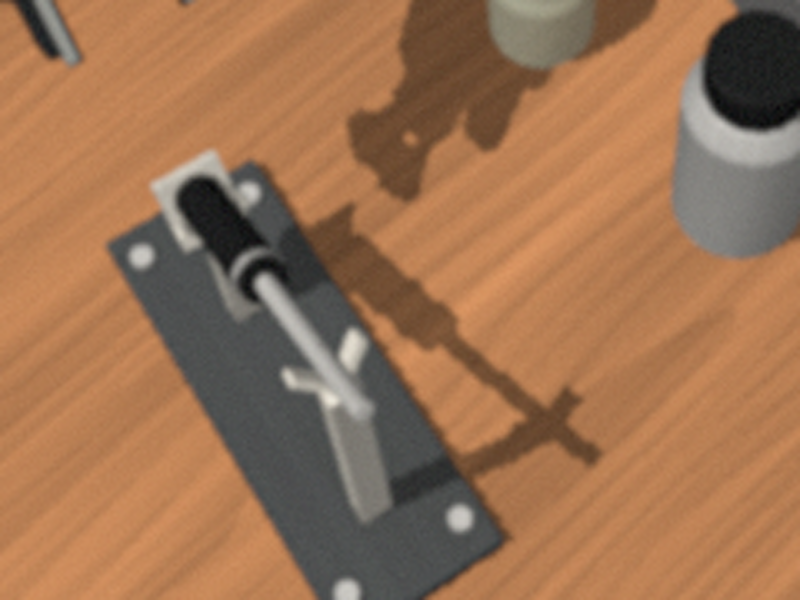

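Wrist view: handle (305-337, 186-300) runs down to the foot plate (300-342, 283-308), the rod crosses the upper V at (321,76), tip (321,18). Check slope, seat and gap numerically, plus the rest of the scene.

```bash
python3 - <<'E'
from h import *
from plant import grab_frame
f=wcam(load("w18"));W=cloud(f)
c,s=np.cos(np.radians(PSI)),np.sin(np.radians(PSI));u=np.array([c*.866,s*.866,.5]);n=np.array([-c*.5,-s*.5,.866]);x=np.array([s,-c,0])
seat=np.array([.6235-.03*c,-.233-.03*s,.13])
for v in(18,22,40,60,100,130,160,178,192,215,240,260,280,290,296,299,302,305):
    q=np.nanmedian(W[v,318:324],0)-seat;print(v,"along",(q@u*1000).round(1),"normal",(q@n*1000).round(1),"lat",(q@x*1000).round(1))
a=f["frame"];cv2.imwrite("pics/w18c.png",cv2.resize(a[250:330,270:370,::-1],(750,600),interpolation=cv2.INTER_CUBIC))
for k in("top","scene"):
    g=grab_frame(k);np.savez(k+"19.npz",**g);cv2.imwrite(f"pics/{k}19.png",g["frame"][:,:,::-1])
    W=cloud(g);z=W[...,2];X=W[...,0];Y=W[...,1]
    m=(z>.03)&(X>.3)&(X<.85)&(Y<.09)&(Y>-.15)
    nl,lab,st,_=cv2.connectedComponentsWithStats(m.astype(np.uint8))
    for i in range(1,nl):
        if st[i,4]>150: q=W[lab==i];print(k,st[i],np.nanmean(q,0).round(3),rect(q))
E
```

```text
18 along 148.9 normal 5.7 lat 1.9
22 along 146.7 normal 6.4 lat 1.9
40 along 136.2 normal 6.7 lat 2.0
60 along 124.4 normal 6.3 lat 2.0
100 along 99.4 normal 6.0 lat 2.0
130 along 79.8 normal 6.4 lat 2.0
160 along 59.1 normal 6.4 lat 2.0
178 along 46.1 normal 6.2 lat 2.0
192 along 37.6 normal 13.6 lat 2.1
215 along 20.4 normal 13.3 lat 2.0
240 along 1.3 normal 13.6 lat 2.0
260 along -14.9 normal 13.1 lat 2.0
280 along -31.3 normal 13.4 lat 2.0
290 along -39.7 normal 13.6 lat 2.0
296 along -44.4 normal 14.5 lat 2.0
299 along -47.6 normal 13.6 lat 2.0
302 along -49.1 normal 15.5 lat 2.0
305 along -51.5 normal 15.9 lat 2.4
top [275 138  15  92 729] [0.725 0.081 0.166] (array([707. ,  88.4]), array([ 25.6, 135.1]), 79.58)
top [ 304  176   34   43 1157] [0.691 0.006 0.131] (array([697.1,   6.9]), array([61.6, 69.7]), 3.93)
top [307 255  28  29 609] [0.547 0.004 0.084] (array([548. ,   5.1]), array([55.2, 58.6]), 13.86)
top [306 303  39  27 843] [ 0.448 -0.008  0.111] (array([446.4,  -7.7]), array([74.6, 50.6]), 80.17)
top [ 363  320   80  135 5838] [ 0.357 -0.112  0.524] (array([ 374.3, -106.7]), array([ 86.6, 148.6]), 90.0)
scene [  71    0   77   90 2615] [ 0.365 -0.127  0.504] (array([ 374.6, -108.8]), array([ 82.4, 149. ]), 89.93)
scene [ 236  181   47   56 1831] [ 0.46  -0.016  0.089] (array([450.1,  -9. ]), array([76.2, 48. ]), 81.05)
scene [ 286  220   32   44 1164] [ 0.558 -0.003  0.075] (array([552.6,   2.2]), array([56.3, 56. ]), 8.75)
scene [ 342  234  105   87 3135] [0.711 0.012 0.123] (array([704.2,  29.6]), array([120.7, 144.3]), 90.0)
```

View pics/w18c.png

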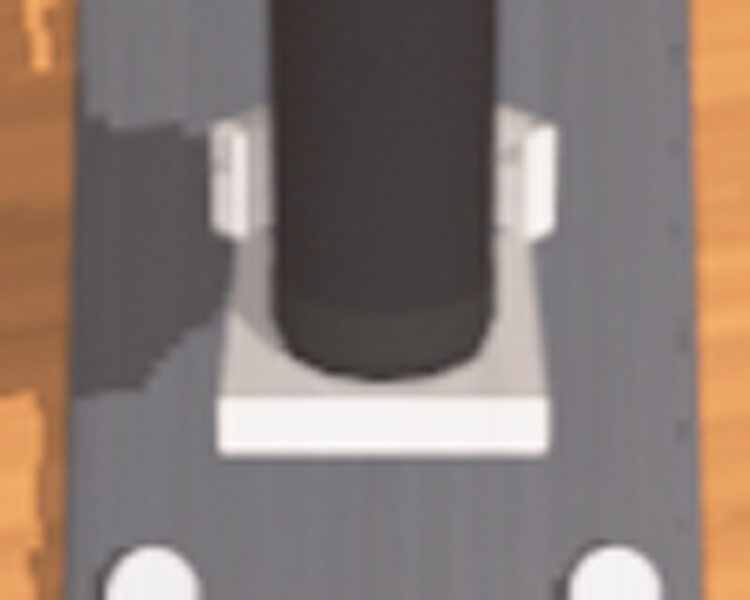

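View pics/scene19.png

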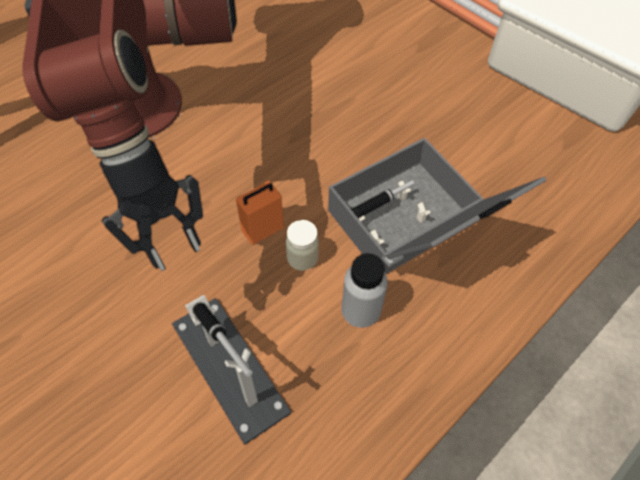

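```bash
python3 - <<'E'
from h import *
f=wcam(load("w18"));T=f["world_from_camera"];K=f["K"]
c,s=np.cos(np.radians(PSI)),np.sin(np.radians(PSI));u=np.array([c*.866,s*.866,.5]);n=np.array([-c*.5,-s*.5,.866])
seat=np.array([.6235-.03*c,-.233-.03*s,.13])
g=f["frame"].max(-1).astype(int);print([(v,int(g[v,318:324].mean())) for v in range(286,314)])
def al(v,h):
    d=T[:3,:3]@np.array([(321-K[0,2])/K[0,0],(v-K[1,2])/K[1,1],1]);t=(h-(T[:3,3]-seat)@n)/(d@n);q=T[:3,3]+d*t-seat;return round(q@u*1000,1)
for v in(298.5,299.5,300.5,301.5,302.5,303.5): print(v,"butt top h13.4:",al(v,.0134)," plate top h15.4:",al(v,.0154)," mid h1.4",al(v,.0014))
print("tip",[ (v,al(v,.0064)) for v in (16,17,18)], [(v,int(g[v,318:324].mean())) for v in range(12,22)],"front handle edge",[(v,int(g[v,318:324].mean())) for v in range(180,192)],al(185,.0014),al(187,.0134))
E
```

```text
[(286, 67), (287, 67), (288, 68), (289, 68), (290, 68), (291, 70), (292, 74), (293, 75), (294, 75), (295, 76), (296, 75), (297, 76), (298, 73), (299, 70), (300, 86), (301, 182), (302, 207), (303, 240), (304, 245), (305, 246), (306, 246), (307, 246), (308, 246), (309, 245), (310, 197), (311, 123), (312, 123), (313, 123)]
298.5 butt top h13.4: -47.2  plate top h15.4: -46.1  mid h1.4 -53.6
299.5 butt top h13.4: -48.1  plate top h15.4: -47.0  mid h1.4 -54.6
300.5 butt top h13.4: -49.0  plate top h15.4: -47.9  mid h1.4 -55.5
301.5 butt top h13.4: -49.8  plate top h15.4: -48.7  mid h1.4 -56.4
302.5 butt top h13.4: -50.7  plate top h15.4: -49.6  mid h1.4 -57.3
303.5 butt top h13.4: -51.6  plate top h15.4: -50.5  mid h1.4 -58.2
tip [(16, np.float64(150.0)), (17, np.float64(149.5)), (18, np.float64(148.9))] [(12, 239), (13, 240), (14, 239), (15, 237), (16, 235), (17, 234), (18, 233), (19, 232), (20, 232), (21, 232)] front handle edge [(180, 235), (181, 235), (182, 233), (183, 234), (184, 234), (185, 225), (186, 157), (187, 79), (188, 65), (189, 70), (190, 72), (191, 70)] 40.2 41.1
```

The measurements show the probe seated: its axis is parallel to the slope, it sits at the same depth in both Vs, and the butt is within about 1 mm of the plate. Bystanders, lid and short probe are unchanged, and the gripper is clear. Handing in.

```bash
python3 -c "
from plant import ticket,state
print(state()['time'],ticket.job_done())"
```

```text
the job is handed in; nothing more can be done
23.25 None
```

I opened the lid, moved the long probe from the case to the stand, let go of it and handed the job in at 23.3 s.

- **Lid:** I gripped it by the tab and swung it up and over. The tab slipped out of the jaws past vertical, and the lid fell back onto its stop. It was still standing open in the last pictures.
- **Placing:** I lowered the probe into both notches. Contact peaked at about 33 N against the stand on the way down, so I eased off. I then slid it down the slope until the foot stop pushed back (about 8 N, no further movement), and opened the jaws.
- **Probe seat:** In the last checks the probe lies at 30°, tip uppermost, at the same depth in both notches. The butt end measures about 1 mm from the foot plate, give or take 1 mm, so contact there rests on the force reading rather than the picture.
- **Everything else:** The short probe is in its rests. The flask, jar and meter moved by no more than the 1–2 mm measuring scatter. The gripper is about 15 cm clear.

**Disagreement between cameras:** the wrist camera put the stand about 2 mm sideways and 1.4 mm higher than the fixed cameras did. That is within the stated calibration error, and the notches centred the probe anyway.

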